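# Unhook a sample holder and load it into the photometer

### The job

Take the sample holder with the round window off its barbed retaining hook: raise it, tilt it and ease it back over the barb, going by feel and never pressing it against the hook with more than 15 N, as the window is brittle. Then slide it gently down into the photometer's slot until it is fully home and let it stand there; leave the other holder hanging on its hook and do not disturb the calculator or the jar.

Things in the scene. Friction and masses are not known exactly. Their poses are not given: they have to be found in the camera images.
- holder: Sample holder to load: flat aluminium plate 8 mm thick (its x), 162 mm tall (z), about 0.11 to 0.21 kg. Lower body 56 mm wide (y) from the foot to z = 66 mm, with a round window (42 mm over its ring); above it a 36 mm wide finger tab with a hanging slot. Origin: middle of the foot edge. Hangs with the slot's upper edge on a hook arm, its x along the hook. Same both ways round.
- slot_eye (a point): Centre of the holder's hanging slot, 90 mm above its foot: a rectangular hole straight through the plate, 22 mm wide (y) and 16.5 mm high (z = 81.75 to 98.25 mm of the holder). As it hangs, the arm's centre line runs 4.25 mm above this point. Axes as the holder.
- tab (a point): Place to grip the holder: 143 mm above its foot, 53 mm above the slot's centre, in the solid finger tab (8 mm thick in x, 36 mm wide in y, from z = 98.25 to 162 mm of the holder, faint grooves across). Fingers that reach lower than about 30 mm above the slot's centre may meet the hook tip. Axes as the holder.
- other_holder: A second holder of exactly the same sizes, with a narrow upright slit window in place of the round one, hanging on the other hook. Which hook carries which varies. It stays where it is.
- stand: Hanging stand fixed to the bench: steel foot plate (230 mm along y, x = -60 to 110 mm, 10 mm thick), posts and a crossbar. Two equal hooks point along its +x, away from the robot, at y = +55 and -55 mm. An upright holder cannot pass a tip: turn it round the bend, foot swinging out, tab leaning back; the slot's lower edge can bear lightly under the bar as a guide. Origin: bench, under the crossbar's middle.
- crossbar (a point): Middle of the stand's crossbar (14 mm square, 224 mm long, along y), on its centre line, 150 mm above the bench. Only the hook tips (up to 22 mm above the centre line) stand higher than its nuts (9 mm above). Axes as the stand.
- left_hook_root (a point): Where the hook at y = +55 mm leaves the crossbar's centre line. Hook: 8 mm round steel, straight arm along the stand's +x to a bend, then a straight tip 20 mm long rising outwards at 60 degrees to the arm. Each hook is screwed in to its own depth and has sagged: the bend lies 51 to 85 mm along the arm, the arm slopes down outwards by 0 to 5 degrees. Find both by feel.
- right_hook_root (a point): The same for the hook at y = -55 mm. On both a round barb 5 mm thick points from the tip's end back to the crossbar. Centre lines from the bend, along and square to the arm: tip's end 10 and 17.3 mm, barb's end 2 and 14.3 mm. An upright holder, slot centred on a level arm, drawn out, meets the barb with its slot centre 4.5 mm short of the bend. To come off it must lean 40 to 50 degrees.
- photometer: White bench photometer fixed to the bench, 200 mm (x) by 240 mm (y), deck 75 mm high, with a lamp housing 40 mm higher on the deck from 48 mm beyond the slot (+x). Origin: on the bench right under the middle of its slot. A holder goes in foot first, its 8 mm thickness along the photometer's x, either way round.
- well_floor (a point): Centre of the floor of the photometer's blind upright slot, 30 mm above the bench: the holder's foot comes to stand here. Axes as the photometer.
- well_mouth (a point): Centre of the slot's mouth in the deck, 75 mm above the bench. The slot is 11.5 mm (x) by 59.5 mm (y) and 45 mm deep; round the mouth a black collar slopes at 45 degrees and widens it to 21 by 69 mm at 80 mm above the bench.
- calculator: Grey pocket calculator lying on the bench, 145 x 82 x 13 mm; a bystander. Origin: centre of its underside.
- jar: Small amber jar with a white cap, 52 mm across, 75 mm high; a bystander. Origin: centre of its underside.

How it is judged (in metres and radians):
On the way:
1. the holder is off its hook, clear of the stand (contact force between holder and stand below 0.05 N and (x of slot_eye in the frame of stand above 0.115 m or z of slot_eye in the frame of stand above 0.2 m or horizontal distance between slot_eye and crossbar above 0.16 m)), for 0.1 s.
At the end, for the whole second after the job is handed in: The round-window holder stands in the photometer's slot, let go and at rest (under 0.02 m/s): its foot within 3 mm of the slot's floor and within 6 mm of its centre, upright within 0.15 rad and square to the slot within 0.2 rad; the other holder still hangs on its hook within 25 mm of where it was (z of holder in the frame of well_floor below 0.003 m and horizontal distance between holder and well_floor below 0.006 m and angle between holder's own z axis and vertical below 0.15 rad and angle between the x axis of holder and the x axis of photometer, either way round below 0.2 rad and linear speed of holder below 0.02 m/s and distance of other_holder from where it was at the start of the episode below 0.025 m); the robot touches nothing.
It fails at once if the holder is forced against the hook or stand with more than 15 N (contact force between holder and stand above 15 N).
It fails at once if the holder is pushed into the photometer with more than 35 N (contact force between holder and photometer above 35 N).
It fails at once if the other holder is shifted by more than 25 mm (distance of other_holder from where it was at the start of the episode above 0.025 m).
It fails at once if the calculator or the jar is shifted by more than 20 mm (distance of any of calculator, jar from where it was at the start of the episode above 0.02 m).
It also fails if it takes over 72 s, if anything falls off the work surface, if the arm or the gripper's body presses on something with over 40 N, if the wrist force passes 120 N, or if a joint passes its speed limit or range.

### The arm

A 6-joint arm with a two-finger parallel gripper is mounted at the origin on the work surface. World frame = base frame: x ahead of the robot, y to its left, z up, the work surface at z = 0. Lengths are in mm, angles in rad, forces in N, time in s.
With the tool pointing down it reaches from about 275 to 775 mm from the base axis. Payload 14.6 kg.
Tool frame: the origin (TCP) lies midway between the tips of the shut fingers; the grasp point (between the pads) lies 19 mm behind it; z points along the fingers, y is the direction in which the jaws open and shut (so a half turn about z gives the same grasp; the last joint's range is limited). The gripper opens to 85 mm and grips with 20 to 120 N. Pads are 22 mm wide; open, the fingers measure 114 mm over their backs; the gripper's body (76 mm by 85 mm) begins 54 mm behind the grasp point. The pads swing forward as they close: fully open they stand 13 mm farther back than shut.
Start: joints at [-1.256, 0.263, -0.048, 1.259, 0, 1.415], TCP at [237.666, -468.127, 231.278] pointing down, gripper open.
Joint ranges: [-2.65, 2.65], [-0.89, 1.7], [-1.18, 1.37], [-2.13, 2.11], [-1.35, 1.29], [-3.14, 3.14]. Speed limits (rad/s): [1.89, 1.89, 2.57, 2.79, 3.14, 3.14].

### API

Orientations are given as a unit quaternion [w, x, y, z].
In Python, from rig import bot gives the robot as it stands.
- The arm moves only by the tool arm_command, never from a script. Its argument "series" is a list of rows, each an object with "twist": the turn, a rotation vector about the tool's x, y, z in degrees, a list of three; "dp": the shift along the tool's x, y, z in cm, a list of three; "claw": the gripper command: -1 is shut, 1 is fully open, values between are in proportion. In form: [{"twist": [wx, wy, wz], "dp": [tx, ty, tz], "claw": claw}, ...]. A call has 1 to 10 rows; each row shifts and turns the commanded pose from where the row before left it, along the tool's axes as they then stand; what a row does not reach is not made up. A row lasts 1/12 s, in which the tool goes at most 41.7 mm and 7.16 degrees, less where a joint would pass 70% of its speed; a pose out of reach is approached as far as the arm can. A call is refused whole if a number of a shift passes 4.17 or a number of a turn 7.16, either way. A call with a gripper value outside its range is refused whole. The fingers move at their own pace and stop on an object; "newtons" is the grip in N (left out, the last holds). Time passes only in rows, so rows that do not move let the fingers close. It gives the time, the measured TCP pose, the force and the opening at its end, in the units of the state.
- bot.get_obs(): the state, without advancing time (a new reading comes with each control period).
- bot.camera(name): name is "side" or "top" or "wrist"; returns (picture, depth): 384x512x3 uint8, blue, green, red; 384x512 float32, mm along the optical axis (not along the pixel's ray), 0 where there is no reading.
- bot.get_calibration(name): a dict with "intrinsics" (3x3 intrinsics, pixels), "world_to_cam" (4x4, takes a point from world to camera coordinates); the wrist camera has in their place "T_tool_cam" (4x4, takes a point from camera to tool coordinates, whose origin is the TCP and whose axes are the flange's). Camera axes: x right, y down, z forward; pixel columns grow to the right and rows downward; lengths in mm; the calibration is good to about 2 mm. The wrist camera is an equidistant fisheye: a pixel r from the principal point sees the ray r / f radians off the axis. A picture is of the moment at which its call begins: read the wrist's pose just before it. get_calibration takes no time and is no camera call.
- bot.sign_off(): hands the job in, once; it reports no verdict.
The state is a dict: "time": time; "q": joint angles; "qvel": joint speeds; "joint_efforts": joint torques, N m; "tool_pos": TCP position; "ee_rot": TCP orientation; "wrist_force": force on the tool from outside, world axes, zero at the start; "wrist_torque": the same for the moment, N m; "opening": finger opening in mm.
Only numpy, scipy, OpenCV 4.12 (cv2) and the standard library are available. Lean on these libraries where they do the work, as an engineer would, in place of code of your own. Each camera call takes 0.05 s, during which the arm holds its last target. There are 200 camera calls.

## Working session

There is one attempt and no reset: what is moved stays moved. The work goes in short steps, Python scripts to look and compute and a tool call to move; the robot and the scene stay as the last step left them, time stands still between calls to the robot, and variables do not carry over. Pictures are saved under pics/ and viewed, about 8 in all and at most 12, crops included, and the job is handed in when it is done.

Besides the shell and the picture viewer there is one more tool, called after "Emit:" as a command line: name --argument value ..., lists and objects as JSON in quotes. arm_command: Moves the arm, as the interface text tells. Its arguments: {"type":"object","properties":{"series":{"type":"array","items":{"type":"object","properties":{"twist":{"type":"array","items":{"type":"number"}},"dp":{"type":"array","items":{"type":"number"}},"claw":{"type":"number"}}}},"newtons":{"type":"number"}},"required":["series"]}

```bash
mkdir -p pics
cat > h.py <<'E'
import numpy as np, cv2
from rig import bot
from scipy.spatial.transform import Rotation as R
def rot(o): 
    w,x,y,z=o["ee_rot"]; return R.from_quat([x,y,z,w]).as_matrix()
def cloud(name,d,c):
    K=np.array(c["intrinsics"]);W=np.array(c["world_to_cam"])
    v,u=np.mgrid[:384,:512]
    p=np.stack([(u-K[0,2])/K[0,0]*d,(v-K[1,2])/K[1,1]*d,d],-1)
    return (p-W[:3,3])@W[:3,:3]
E
python3 - <<'E'
from h import *
o=bot.get_obs();print(o)
for n in("top","side"):
    c=bot.get_calibration(n);print(c)
    im,d=bot.camera(n);cv2.imwrite(f"pics/{n}0.png",im);np.savez(f"{n}0.npz",im=im,d=d,p=cloud(n,d,c))
print(bot.get_calibration("wrist"))
a=np.hstack([cv2.imread("pics/top0.png"),cv2.imread("pics/side0.png")])
E
```

```text
{'time': 0.0, 'q': array([-1.25630193e+00,  2.63515218e-01, -4.89236201e-02,  1.25940339e+00,
        3.16375359e-05,  1.41548451e+00]), 'qvel': array([-0.00177236, -0.00081251,  0.00036544, -0.00167496,  0.00118811,
        0.00129021]), 'joint_efforts': array([-1.00982921e-03, -6.37618375e+01,  3.84564328e+01,  1.38162900e-02,
       -2.16142353e-04,  9.32806046e-06]), 'tool_pos': array([ 237.58826514, -467.86133503,  230.83398161]), 'ee_rot': array([-5.22553482e-04,  9.72536766e-01,  2.32748715e-01, -2.58097496e-05]), 'wrist_force': array([-0.1862842 ,  0.50671202, -0.16964105]), 'wrist_torque': array([0.00971916, 0.0249318 , 0.02390869]), 'opening': 85.21370006694843}
{'intrinsics': array([[499.07825568,   0.        , 259.24330609],
       [  0.        , 499.07825568, 198.86568396],
       [  0.        ,   0.        ,   1.        ]]), 'world_to_cam': array([[-6.46464701e-03, -9.99908857e-01, -1.18526545e-02,
        -1.03407110e+02],
       [-9.89317402e-01,  8.12149480e-03, -1.45551092e-01,
         6.04593927e+02],
       [ 1.45634087e-01,  1.07851009e-02, -9.89279735e-01,
    
[... 462 characters left out ...]
],
       [ 5.73936433e-01, -6.78362471e-01, -4.58717047e-01,
         7.47557468e+02],
       [ 0.00000000e+00,  0.00000000e+00,  0.00000000e+00,
         1.00000000e+00]])}
{'intrinsics': array([[297.31863964,   0.        , 256.05583042],
       [  0.        , 297.31863964, 190.90956935],
       [  0.        ,   0.        ,   1.        ]]), 'T_tool_cam': array([[-5.06231947e-04, -9.64994170e-01, -2.62270843e-01,
         6.72131108e+01],
       [ 9.99999745e-01, -3.56287550e-04, -6.19269790e-04,
        -1.06524411e+00],
       [ 5.04147902e-04, -2.62271089e-01,  9.64994104e-01,
        -1.42621825e+02],
       [ 0.00000000e+00,  0.00000000e+00,  0.00000000e+00,
         1.00000000e+00]])}
```

View pics/top0.png

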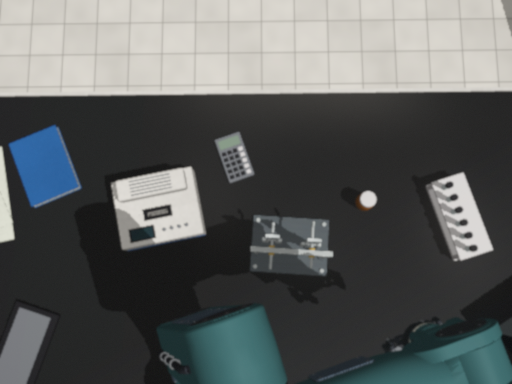

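View pics/side0.png

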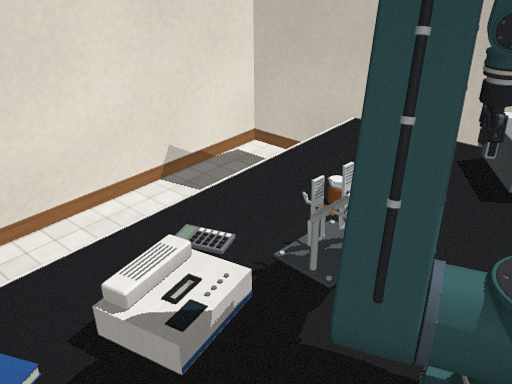

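The top view shows the stand at (290,246), the photometer at (158,208), the calculator at (235,157) and the jar at (367,200). The side view shows both holders at about (318,210) and (347,185), the second partly hidden by the arm.

Run:
```python
from h import *
t=np.load("top0.npz");s=np.load("side0.npz")
a=cv2.resize(t["im"][160:290,100:345],None,fx=3.2,fy=3.2,interpolation=cv2.INTER_CUBIC)
b=cv2.resize(s["im"][150:300,260:365],None,fx=4,fy=4,interpolation=cv2.INTER_CUBIC)
cv2.imwrite("pics/top_c.png",a);cv2.imwrite("pics/side_c.png",b)
p=t["p"];P=p.reshape(-1,3)
def rect(Q,n):
    r=cv2.minAreaRect(Q[:,:2].astype(np.float32));print(n,len(Q),r,cv2.boxPoints(r).round(0).tolist())
v,u=np.mgrid[:384,:512];u=u.ravel();v=v.ravel()
z=P[:,2]
ph=(u>105)&(u<212)&(v>160)&(v<255)
for lo,hi in((20,70),(70,78),(78,84),(105,125)): 
    m=ph&(z>lo)&(z<hi); print(lo,hi,m.sum())
rect(P[ph&(z>68)&(z<84)],"deck");rect(P[ph&(z>108)&(z<122)],"lamp")
# dark slot
im=t["im"];
st=(u>240)&(u<340)&(v>205)&(v<285)
rect(P[st&(z>6)&(z<16)],"foot")
m=st&(z>146)&(z<170);rect(P[m],"bar");
m=st&(z>175);rect(P[m],"tabs")
for k in (0,1):
    mm=m&((u<290) if k==0 else (u>290)); print(P[mm].mean(0),P[mm].min(0),P[mm].max(0),mm.sum())
# side
P2=s["p"].reshape(-1,3); 
m=(u>295)&(u<362)&(v>155)&(v<290)
q=P2[m&(P2[:,2]>185)]; print("side tabs",len(q)); 
l,c=cv2.kmeans(q.astype(np.float32),2,None,(3,50,.1),5,0)[1:]
for k in(0,1): 
    g=q[l.ravel()==k];print(g.mean(0),g.min(0),g.max(0))
```

```text
20 70 715
70 78 3036
78 84 518
105 125 1458
deck 3834 ((577.9127807617188, 192.58685302734375), (201.1087646484375, 241.61114501953125), 11.15198802947998) [[456.0, 292.0], [503.0, 55.0], [700.0, 94.0], [653.0, 331.0]]
lamp 1374 ((640.4315185546875, 204.32015991210938), (62.30762481689453, 200.01683044433594), 11.136296272277832) [[591.0, 296.0], [629.0, 100.0], [690.0, 112.0], [652.0, 308.0]]
foot 2746 ((468.8726501464844, -197.3008575439453), (292.9588623046875, 235.50192260742188), 89.65084838867188) [[350.0, -343.0], [586.0, -344.0], [588.0, -52.0], [352.0, -50.0]]
bar 682 ((460.7204284667969, -195.6754913330078), (124.09090423583984, 220.42962646484375), 1.0213863849639893) [[397.0, -87.0], [401.0, -307.0], [525.0, -305.0], [521.0, -84.0]]
tabs 164 ((434.252685546875, -197.37481689453125), (144.02743530273438, 100.23391723632812), 88.35459899902344) [[382.0, -268.0], [482.0, -271.0], [486.0, -127.0], [386.0, -124.0]]
[ 462.48242933 -140.34881024  465.39717376] [ 386.22412074 -160.7565079   179.9054362 ] [ 485.70719312 -123.95171296 1521.72689149] 77
[ 453.00275078 -227.35319457  464.22839825] [ 386.22412074 -270.48543752  175.6952815 ] [ 474.25863925 -123.95171296 1521.72689149] 87
side tabs 2544
[242.18334744 135.20202495 299.14916782] [-20.08761468  96.68220092 201.73736794] [270.28105398 640.53919104 657.29126069]
[ 475.28834561 -186.35047269  202.39756296] [ 464.36755989 -268.8808198   185.08102668] [ 488.67430504 -122.15920337  218.67974855]
```

View pics/top_c.png

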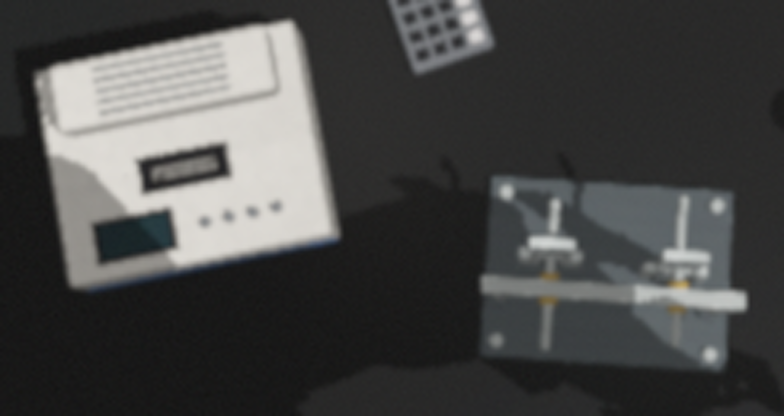

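View pics/side_c.png

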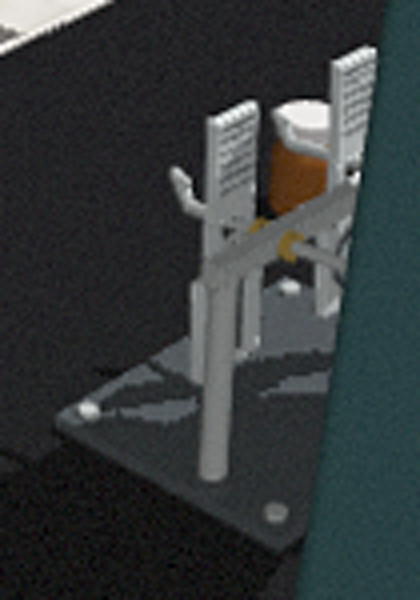

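The top crop shows four footplate bolts, the crossbar, two tabs at crop (552,243) and (687,256), and the black slot collar at (184,168). Neither window is visible in either crop. I'll work out the poses from these and look for the windows with the wrist camera.

```bash
cat >> h.py <<'E'
def ray(name,u,v,z):
    c=bot.get_calibration(name);K=c["intrinsics"];W=c["world_to_cam"]
    d=W[:3,:3].T@np.array([(u-K[0,2])/K[0,0],(v-K[1,2])/K[1,1],1]);C=-W[:3,:3].T@W[:3,3]
    return C+d*(z-C[2])/d[2]
E
python3 - <<'E'
from h import *
f=lambda x,y,z:ray("top",100+(x-1.1)/3.2,160+(y-1.1)/3.2,z)
B=[f(*c,13)for c in((507,192),(718,205),(497,340),(711,355))]
for b in B:print(b.round(1))
print("bolt centre",np.mean(B,0).round(1))
for a,b in((0,1),(2,3)):
    d=B[a]-B[b];print("yaw from y",np.degrees(np.arctan2(-d[0],d[1])))
for a,b in((0,2),(1,3)):
    d=B[a]-B[b];print("yaw from x",np.degrees(np.arctan2(d[1],d[0])))
e=[f(482,285,157),f(746,302,157)];print("bar ends",e, np.mean(e,0))
d=e[0]-e[1];print("bar yaw",np.degrees(np.arctan2(-d[0],d[1])),np.linalg.norm(d))
print("tabs",f(552,243,217),f(687,256,217))
print("tips",f(555,203,172),f(684,199,172))
im=np.load("top0.npz")["im"][195:232,140:178]
g=im.max(2)
m=(g<70).astype(np.uint8);n,l,s,c=cv2.connectedComponentsWithStats(m)
for i in range(1,n):
    if s[i,4]>60:
        ys,xs=np.nonzero(l==i);r=cv2.minAreaRect(np.stack([xs,ys],1).astype(np.float32));print(s[i],c[i]+[140,195],r,"slot",ray("top",r[0][0]+140,r[0][1]+195,80).round(1))
E
```

```text
[ 544.5 -103.6   13. ]
[ 530.6 -303.3   13. ]
[405.4 -93.4  13. ]
[ 390.2 -293.2   13. ]
bolt centre [ 467.7 -198.4   13. ]
yaw from y -3.982739923667594
yaw from y -4.35212504060943
yaw from x -4.199775660828956
yaw from x -4.107255435115249
bar ends [array([450.03652734, -83.76629741, 157.        ]), array([ 434.09583081, -307.77085297,  157.        ])] [ 442.06617907 -195.76857519  157.        ]
bar yaw -4.070442070192118 224.57102822162346
tabs [ 480.99889188 -142.84955728  217.        ] [ 469.5999541  -252.72858466  217.        ]
tips [ 518.163597  -146.3915195  172.       ] [ 520.73204003 -255.71719373  172.        ]
[  4  11  27  13 118] [156.83050847 211.96610169] ((17.000003814697266, 17.0), (8.629109382629395, 25.887331008911133), 78.69007110595703) slot [562.2 190.2  80. ]
```

Emit:
arm_command --series '[{"twist":[0,0,-6.7],"dp":[0,0,-2],"claw":1},{"twist":[0,0,-6.7],"dp":[0,0,-2],"claw":1},{"twist":[0,0,-6.7],"dp":[0,0,-2],"claw":1},{"twist":[0,0,-6.7],"dp":[0,0,0],"claw":1},{"twist":[0,0,-6.7],"dp":[0,0,0],"claw":1},{"twist":[0,0,-6.7],"dp":[0,0,0],"claw":1},{"twist":[0,0,-6.7],"dp":[0,0,0],"claw":1},{"twist":[0,0,-6.7],"dp":[0,0,0],"claw":1},{"twist":[0,0,-6.0],"dp":[0,0,0],"claw":1}]'

```text
time: 0.85
tool_pos: [237.6, -468.0, 291.0]
ee_rot: [-0.0, 0.726, 0.687, 0.0]
wrist_force: [0.4, 0.1, -0.9]
opening: 85.4
```

Emit:
arm_command --series '[{"twist":[0,0,0.9],"dp":[2.1,2.8,0],"claw":1},{"dp":[2.1,2.8,0],"claw":1},{"dp":[2.1,2.8,0],"claw":1},{"dp":[2.1,2.8,0],"claw":1},{"dp":[2.1,2.8,0],"claw":1},{"dp":[2.1,2.8,0],"claw":1},{"dp":[2.1,2.8,0],"claw":1}]'

```text
$.series[1]: bad value
```

Emit:
arm_command --series '[{"dp":[2.1,2.8,-1],"claw":1},{"dp":[2.1,2.8,-1],"claw":1},{"dp":[2.1,2.8,-1],"claw":1},{"dp":[2.1,2.8,-1],"claw":1},{"dp":[2.1,2.8,0],"claw":1},{"dp":[2.1,2.8,0],"claw":1},{"dp":[2.1,2.8,0],"claw":1},{"dp":[0,0,0],"claw":1},{"dp":[0,0,0],"claw":1}]'

```text
$.series[0]: bad value
```

```bash
cat >> h.py <<'E'
def wray(o,u,v):
    c=bot.get_calibration("wrist");K=c["intrinsics"];T=c["T_tool_cam"]
    a=np.array([u-K[0,2],v-K[1,2]]);r=np.hypot(*a);th=r/K[0,0]
    d=np.r_[a/r*np.sin(th),np.cos(th)]
    return np.array(o["tool_pos"])+rot(o)@T[:3,3], rot(o)@T[:3,:3]@d
E
python3 - <<'E'
from h import *
o=bot.get_obs();im,d=bot.camera("wrist");im2,d2=bot.camera("side")
print(o["tool_pos"],o["time"],o["ee_rot"])
np.savez("w1.npz",im=im,d=d);cv2.imwrite("pics/w1.png",im)
np.savez("s1.npz",im=im2,d=d2)
a=cv2.resize(im2[140:310,270:380],None,fx=3.5,fy=3.5,interpolation=cv2.INTER_CUBIC)
b=np.zeros((595,897,3),np.uint8);b[:384,:512]=im;b[:,512:]=a
cv2.imwrite("pics/ws1.png",cv2.resize(b,None,fx=.89,fy=.89,interpolation=cv2.INTER_AREA))
E
```

```text
[ 237.6226273  -468.00664178  290.99244304] 0.85 [-2.96296752e-04  7.26210515e-01  6.87472313e-01  1.38493267e-04]
```

View pics/ws1.png

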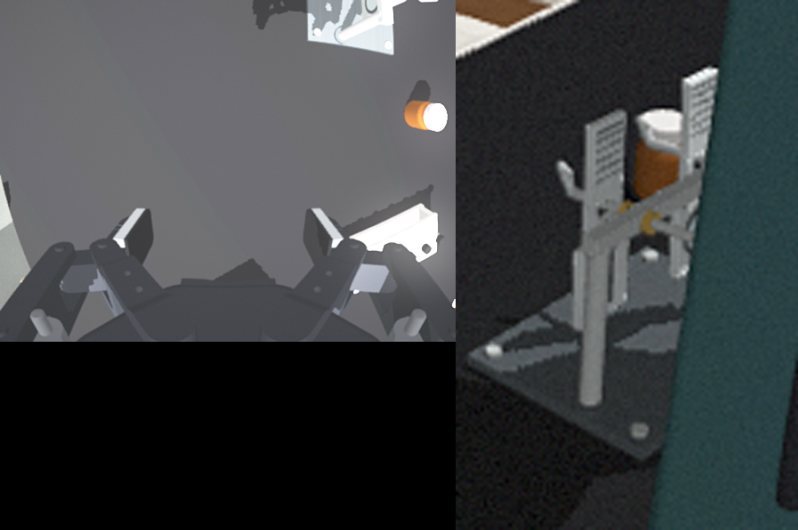

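The wrist view is still too far right: the stand is at its top edge (350,20) and no window shows. Every row needs all three fields, so I'm resending the move.

Emit:
arm_command --series '[{"twist":[0,0,0.9],"dp":[2.1,2.8,0],"claw":1},{"twist":[0,0,0],"dp":[2.1,2.8,0],"claw":1},{"twist":[0,0,0],"dp":[2.1,2.8,0],"claw":1},{"twist":[0,0,0],"dp":[2.1,2.8,0],"claw":1},{"twist":[0,0,0],"dp":[2.1,2.8,0],"claw":1},{"twist":[0,0,0],"dp":[2.1,2.8,0],"claw":1},{"twist":[0,0,0],"dp":[2.1,2.8,0],"claw":1}]'

```text
time: 1.53
tool_pos: [445.3, -334.8, 291.2]
ee_rot: [-0.0, 0.735, 0.678, -0.0]
wrist_force: [-0.9, -1.5, 0.2]
opening: 85.4
```

Emit:
arm_command --series '[{"twist":[0,0,0],"dp":[2.1,2.8,0],"claw":1},{"twist":[0,0,0],"dp":[2.1,2.8,0],"claw":1},{"twist":[0,0,0],"dp":[2.1,2.8,0],"claw":1},{"twist":[0,0,0],"dp":[2.1,2.8,0],"claw":1},{"twist":[0,0,0],"dp":[2.1,2.8,0],"claw":1},{"twist":[0,0,0],"dp":[2.1,2.8,0],"claw":1},{"twist":[0,0,0],"dp":[2.1,2.8,0],"claw":1},{"twist":[0,0,0],"dp":[0,0,0],"claw":1}]'

```text
time: 2.2
tool_pos: [654.3, -200.9, 289.3]
ee_rot: [-0.001, 0.734, 0.679, 0.0]
wrist_force: [-0.0, 0.6, -0.4]
opening: 85.3
```

Run:
```python
from h import *
o=bot.get_obs();im,d=bot.camera("wrist");im2,d2=bot.camera("side")
print(o["tool_pos"],o["time"],o["ee_rot"],o["wrist_force"])
np.savez("w1.npz",im=im,d=d,p=o["tool_pos"],q=o["ee_rot"])
np.savez("s1.npz",im=im2,d=d2)
a=cv2.resize(im2[140:310,270:380],None,fx=3.5,fy=3.5,interpolation=cv2.INTER_CUBIC)
cv2.imwrite("pics/s1.png",a)
cv2.imwrite("pics/w1b.png",cv2.resize(im,(768,576),interpolation=cv2.INTER_CUBIC))
```

```text
[ 654.28958173 -200.89191427  289.27270892] 2.2 [-1.04378966e-03  7.33849709e-01  6.79311039e-01  1.65998536e-04] [-0.03736631  0.61663086 -0.38091396]
```

View pics/w1b.png

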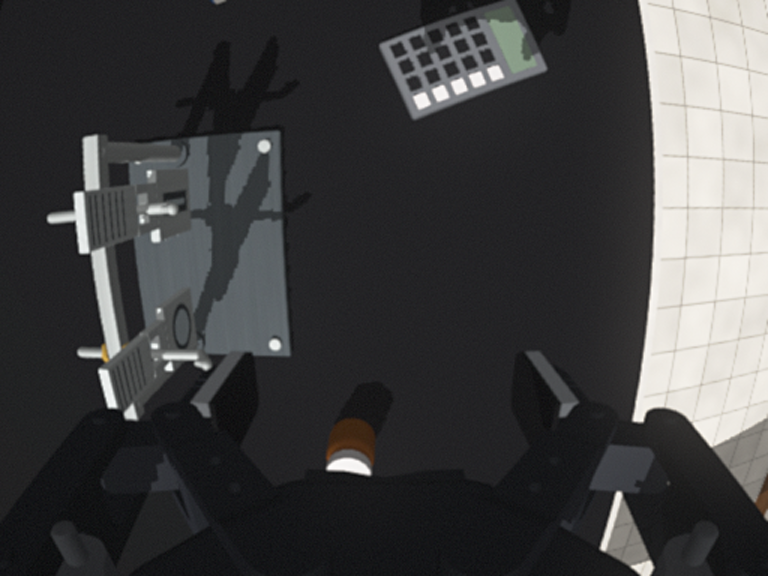

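In the wrist view, the round window (182,325) is on the lower holder, so the target is the right hook (y = -55). The slit holder at (175,200) is on the left hook. Next: measure the tab and hook from the wrist depth, and plan the unhooking path in 2D.

```bash
cat >> h.py <<'E'
S0=np.array([442.4,-196.2,0]);YAW=np.radians(-4.1)
RS=R.from_euler("z",YAW).as_matrix()
tostand=lambda p:(np.asarray(p)-S0)@RS
def wcloud(o,d):
    c=bot.get_calibration("wrist");K=c["intrinsics"];T=c["T_tool_cam"]
    v,u=np.mgrid[:384,:512];a=u-K[0,2];b=v-K[1,2];r=np.hypot(a,b)+1e-9;th=r/K[0,0]
    p=np.stack([a/r*np.tan(th)*d,b/r*np.tan(th)*d,d],-1)
    return (p@T[:3,:3].T+T[:3,3])@rot(o).T+np.array(o["tool_pos"])
E
cat > plan.py <<'E'
import numpy as np, heapq
# hook frame relative to bend: x along arm, z up; plate slot centre (x,z), lean t (foot out +)
def seg(a,b,n): return np.array(a)+np.linspace(0,1,n)[:,None]*(np.array(b)-np.array(a))
H=np.vstack([seg((-90,0),(0,0),91),seg((0,0),(10,17.3),21),seg((10,17.3),(2,14.3),10)])
r=np.r_[np.full(112,4.),np.full(10,2.5)]
def clear(x,z,t):
    # plate axes: up u=(-sin t,cos t), normal n=(cos t,sin t)
    q=H-[x,z];zz=q@[-np.sin(t),np.cos(t)];xx=q@[np.cos(t),np.sin(t)]
    dx=np.abs(xx)-4
    c=1e9
    for lo,hi in((8.25,72),(-90,-8.25)):
        dz=np.abs(zz-(lo+hi)/2)-(hi-lo)/2
        d=np.hypot(np.maximum(dx,0),np.maximum(dz,0))+np.minimum(np.maximum(dx,dz),0)
        c=min(c,(d-r).min())
    return c
E
python3 - <<'E'
from h import *
from plan import *
w=np.load("w1.npz");o=dict(tool_pos=w["p"],ee_rot=w["q"])
P=tostand(wcloud(o,w["d"]).reshape(-1,3))
for yc in(-55,55):
    m=(abs(P[:,1]-yc)<19)&(P[:,2]>178)&(P[:,2]<240)&(P[:,0]>0)&(P[:,0]<60);q=P[m]
    print("tab",m.sum(),np.percentile(q,[1,10,50,90,99],axis=0).round(1).tolist())
    m=(abs(P[:,1]-yc)<12)&(P[:,2]>135)&(P[:,2]<185)&(P[:,0]>48)&(P[:,0]<110);q=P[m]
    i=np.argsort(q[:,0]);print("tip",q[i][::max(1,len(i)//14)].round(1).tolist())
    m=(abs(P[:,1]-yc)<12)&(P[:,2]>60)&(P[:,2]<135)&(P[:,0]>10)&(P[:,0]<60);q=P[m];print("body",np.median(q,0))
# widest path
xs=np.arange(-40,41,1.);zs=np.arange(-14,40,.75);ts=np.radians(np.arange(0,71,2.5))
C=np.array([[[clear(x,z,t) for t in ts] for z in zs] for x in xs])
st=(int(np.argmin(abs(xs+25))),int(np.argmin(abs(zs+1))),0)
best=np.full(C.shape,-9.);prev={};best[st]=C[st];h=[(-C[st],st)];goal=None
while h:
    c,s=heapq.heappop(h);c=-c
    if c<best[s]: continue
    if xs[s[0]]>=36: goal=s;break
    for D in np.ndindex(3,3,3):
        n=tuple(np.array(s)+D-1)
        if min(n)<0 or any(a>=b for a,b in zip(n,C.shape)):continue
        k=min(c,C[n])
        if k>best[n]: best[n]=k;prev[n]=s;heapq.heappush(h,(-k,n))
print("bottleneck",best[goal])
# shortest path subject to clearance>=bott-0.15
lim=best[goal]-.1
dist={st:0};pr={};h=[(0,st)]
while h:
    c,s=heapq.heappop(h)
    if c>dist[s]:continue
    if xs[s[0]]>=36: g=s;break
    for D in np.ndindex(3,3,3):
        n=tuple(np.array(s)+D-1)
        if min(n)<0 or any(a>=b for a,b in zip(n,C.shape)) or C[n]<lim:continue
        w_=np.linalg.norm((np.array(D)-1)*[1,.75,1])+0.5*max(0,1.5-C[n])
        if c+w_<dist.get(n,1e9):dist[n]=c+w_;pr[n]=s;heapq.heappush(h,(c+w_,n))
path=[g]
while path[-1]!=st:path.append(pr[path[-1]])
for s in path[::-1][::2]:print(xs[s[0]],zs[s[1]],np.degrees(ts[s[2]]).round(1),C[s].round(2))
E
```

```text
tab 669 [[31.0, -67.8, 179.6], [34.2, -63.4, 183.5], [36.9, -50.3, 202.4], [38.0, -38.9, 215.6], [38.8, -36.3, 216.4]]
tip [[48.1, -53.5, 150.2], [51.2, -52.0, 150.4], [54.0, -49.7, 149.9], [57.2, -49.1, 150.9], [60.3, -51.7, 150.3], [63.4, -48.0, 147.1], [66.8, -50.3, 149.9], [69.1, -52.5, 147.5], [71.9, -48.1, 146.2], [76.5, -48.3, 145.2], [79.1, -49.6, 161.3], [81.7, -47.5, 155.0], [84.2, -47.1, 161.0], [86.7, -47.7, 164.7], [88.6, -51.2, 161.9]]
body [ 31.78299233 -52.61489412  99.32980139]
tab 1033 [[33.7, 41.4, 178.8], [37.0, 44.4, 184.1], [40.5, 57.5, 204.6], [41.4, 70.7, 216.5], [42.1, 73.7, 217.4]]
tip [[48.5, 63.0, 148.3], [49.9, 59.0, 151.3], [52.0, 60.0, 152.6], [53.4, 60.0, 153.0], [54.9, 58.7, 151.4], [56.7, 56.4, 150.4], [59.7, 61.4, 150.8], [64.9, 63.0, 148.8], [67.3, 61.1, 162.6], [69.6, 58.2, 165.4], [73.4, 61.2, 167.8], [75.4, 61.0, 167.3], [76.6, 59.0, 167.7], [77.8, 58.7, 165.8], [78.7, 58.6, 165.2]]
body [38.16844503 52.343198   98.16030909]
bottleneck 1.8995145486599103
-25.0 -1.25 0.0 3.0
-23.0 -1.25 0.0 3.0
-21.0 -1.25 2.5 2.83
-19.0 -1.25 7.5 2.41
-17.0 -1.25 7.5 2.41
-15.0 -1.25 7.5 2.41
-13.0 -1.25 7.5 2.41
-11.0 -1.25 7.5 2.41
-9.0 -1.25 12.5 1.95
-7.0 -0.5 17.5 2.17
-5.0 0.25 22.5 2.13
-3.0 1.0 27.5 1.98
-2.0 1.0 32.5 1.81
-1.0 1.75 37.5 1.86
0.0 2.5 42.5 1.9
0.0 3.25 47.5 1.88
1.0 4.75 52.5 2.16
2.0 6.25 55.0 1.96
2.0 7.75 57.5 1.93
3.0 9.25 60.0 2.22
4.0 10.75 60.0 2.24
5.0 12.25 57.5 2.12
6.0 13.75 55.0 2.16
8.0 15.25 50.0 1.8
10.0 16.75 50.0 2.21
12.0 17.5 50.0 2.2
14.0 19.0 50.0 2.28
16.0 20.5 50.0 2.16
18.0 21.25 50.0 2.25
20.0 21.25 50.0 2.29
22.0 21.25 50.0 2.93
24.0 21.25 50.0 4.03
26.0 21.25 50.0 5.31
28.0 21.25 50.0 6.6
30.0 21.25 50.0 7.88
32.0 21.25 50.0 9.17
34.0 21.25 50.0 10.45
36.0 21.25 50.0 11.74
```

Emit:
arm_command --series '[{"twist":[0,0,-0.3],"dp":[-1.1,-3.0,0],"claw":1},{"twist":[0,0,0],"dp":[-1.1,-3.0,0],"claw":1},{"twist":[0,0,0],"dp":[-1.1,-3.0,0],"claw":1},{"twist":[0,0,0],"dp":[-1.1,-3.0,0],"claw":1},{"twist":[0,0,0],"dp":[-1.1,-3.0,0],"claw":1},{"twist":[0,0,0],"dp":[-1.0,-3.0,0],"claw":1},{"twist":[0,0,0],"dp":[0,0,2.0],"claw":1},{"twist":[0,0,0],"dp":[0,0,2.0],"claw":1},{"twist":[0,0,0],"dp":[0,0,0],"claw":1},{"twist":[0,0,0],"dp":[0,0,0],"claw":1}]'

```text
time: 3.13
tool_pos: [465.3, -256.4, 251.5]
ee_rot: [-0.001, 0.733, 0.681, -0.0]
wrist_force: [0.6, -0.6, 0.6]
opening: 85.5
```

Run:
```python
from h import *
from plan import *
o=bot.get_obs();im,d=bot.camera("wrist")
print(tostand(o["tool_pos"]).round(1),R.from_matrix(rot(o)).as_euler("ZYX",degrees=True).round(2))
cv2.imwrite("pics/w2.png",cv2.resize(im,(768,576),interpolation=cv2.INTER_CUBIC))
P=tostand(wcloud(o,d).reshape(-1,3))
m=(P[:,2]>185)&(P[:,2]<225)&(abs(P[:,0]-33)<12)&(abs(P[:,1]+55)<24);q=P[m];print(m.sum())
if m.sum():print(np.percentile(q,[2,10,50,90,98],axis=0).round(1).tolist())
```

```text
[ 27.2 -58.4 251.5] [ 8.5770e+01 -3.0000e-02 -1.7995e+02]
925
[[28.7, -67.6, 187.5], [29.6, -64.0, 196.0], [33.5, -47.4, 214.9], [37.1, -33.0, 215.9], [38.0, -32.7, 216.5]]
```

View pics/w2.png

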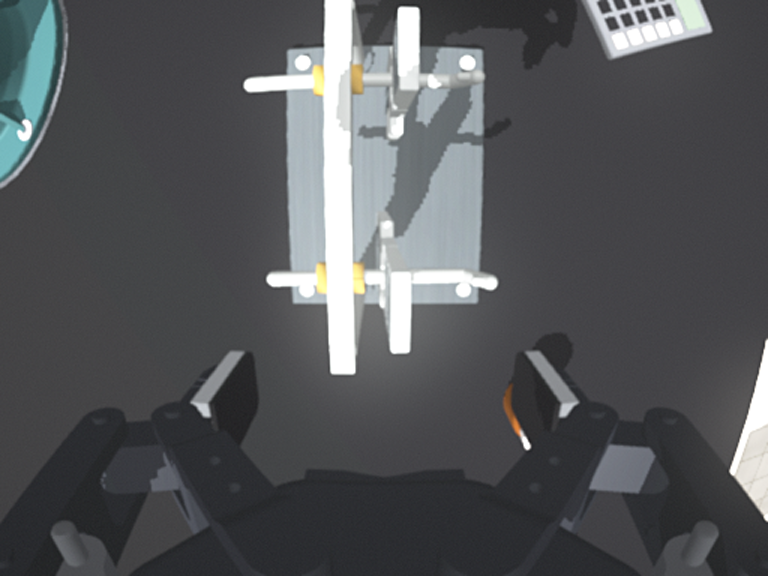

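The view confirms the tab (400,310) lies between the open jaws' planes and its hook tip is at (490,282). Descending to grip at 20 N.

Emit:
arm_command --series '[{"twist":[0,0,-0.1],"dp":[0.3,0.5,1.5],"claw":1},{"twist":[0,0,0],"dp":[0,0,1.5],"claw":1},{"twist":[0,0,0],"dp":[0,0,1.5],"claw":1},{"twist":[0,0,0],"dp":[0,0,1.5],"claw":1},{"twist":[0,0,0],"dp":[0,0,1.1],"claw":1},{"twist":[0,0,0],"dp":[0,0,0],"claw":0.4},{"twist":[0,0,0],"dp":[0,0,0],"claw":0},{"twist":[0,0,0],"dp":[0,0,0],"claw":-0.3},{"twist":[0,0,0],"dp":[0,0,0],"claw":-0.5},{"twist":[0,0,0],"dp":[0,0,0],"claw":-0.6}]' --newtons 20

```text
time: 4.02
tool_pos: [472.0, -254.0, 181.1]
ee_rot: [0.001, 0.731, 0.682, 0.0]
wrist_force: [-0.4, -0.6, 0.4]
opening: 25.6
```

Emit:
arm_command --series '[{"twist":[0,0,0],"dp":[0,0,0],"claw":-0.7},{"twist":[0,0,0],"dp":[0,0,0],"claw":-0.8},{"twist":[0,0,0],"dp":[0,0,0],"claw":-1},{"twist":[0,0,0],"dp":[0,0,0],"claw":-1},{"twist":[0,0,0],"dp":[0,0,0],"claw":-1},{"twist":[0,0,0],"dp":[0,0,0],"claw":-1}]'

```text
time: 4.52
tool_pos: [471.8, -253.7, 180.4]
ee_rot: [0.0, 0.731, 0.682, 0.0]
wrist_force: [0.5, -0.2, 2.5]
opening: 7.7
```

```bash
cat > st.py <<'E'
from h import *
def st():
    o=bot.get_obs();E=R.from_matrix(RS.T@rot(o)).as_euler("ZYX",degrees=True)
    print("t",round(o["time"],2),"tcp stand",tostand(o["tool_pos"]).round(2),"eul",E.round(2),"F",(np.array(o["wrist_force"])@RS).round(2),"T",np.round(o["wrist_torque"],2),"op",round(o["opening"],2))
    return o
if __name__=="__main__": st()
E
python3 st.py
```

```text
t 4.52 tcp stand [ 33.39 -55.29 180.41] eul [9.0120e+01 1.0000e-02 1.7999e+02] F [ 0.49 -0.19  2.48] T [ 0.09 -0.04 -0.05] op 7.73
```

Emit:
arm_command --series '[{"twist":[0,0,0],"dp":[0,0,0],"claw":-1},{"twist":[0,0,0],"dp":[0,0,-0.2],"claw":-1},{"twist":[0,0,0],"dp":[0,0,-0.2],"claw":-1},{"twist":[0,0,0],"dp":[0,0,0],"claw":-1},{"twist":[0,0,0],"dp":[0,0,0],"claw":-1}]' --newtons 50

```text
time: 4.93
tool_pos: [471.7, -253.7, 184.3]
ee_rot: [-0.0, 0.731, 0.682, -0.0]
wrist_force: [-0.9, -0.2, -0.8]
opening: 7.0
```

Emit:
arm_command --series '[{"twist":[0,0,0],"dp":[0,0.3,0],"claw":-1},{"twist":[0,0,0],"dp":[0,0.4,0.05],"claw":-1},{"twist":[0,0,0],"dp":[0,0.4,0.05],"claw":-1},{"twist":[0,0,0],"dp":[0,0.4,0.05],"claw":-1},{"twist":[0,0,0],"dp":[0,0.4,0],"claw":-1},{"twist":[0,0,0],"dp":[0,0,0],"claw":-1},{"twist":[0,0,0],"dp":[0,0,0],"claw":-1}]'

```text
time: 5.52
tool_pos: [490.8, -255.0, 182.6]
ee_rot: [-0.0, 0.731, 0.682, -0.0]
wrist_force: [-0.2, 0.8, -2.0]
opening: 6.9
```

Emit:
arm_command --series '[{"twist":[0,0,0],"dp":[0,0,0.1],"claw":-1},{"twist":[0,0,0],"dp":[0,0,0.1],"claw":-1},{"twist":[0,0,0],"dp":[0,0,0],"claw":-1},{"twist":[0,0,0],"dp":[0,0,0],"claw":-1}]'

```text
time: 5.85
tool_pos: [490.5, -255.0, 180.8]
ee_rot: [-0.0, 0.731, 0.682, -0.0]
wrist_force: [0.2, -0.5, -1.5]
opening: 7.6
```

Emit:
arm_command --series '[{"twist":[0,0,0],"dp":[0,0,0.06],"claw":-1},{"twist":[0,0,0],"dp":[0,0,0],"claw":-1},{"twist":[0,0,0],"dp":[0,0,0],"claw":-1}]'

```text
time: 6.1
tool_pos: [490.6, -255.0, 180.2]
ee_rot: [-0.0, 0.731, 0.682, -0.0]
wrist_force: [0.3, 0.2, -1.7]
opening: 7.4
```

Emit:
arm_command --series '[{"twist":[0,0,0],"dp":[0,0,0.05],"claw":-1},{"twist":[0,0,0],"dp":[0,0,0],"claw":-1},{"twist":[0,0,0],"dp":[0,0,0],"claw":-1}]'

```text
time: 6.35
tool_pos: [490.6, -255.0, 179.7]
ee_rot: [-0.0, 0.731, 0.682, -0.0]
wrist_force: [0.2, 0.8, -0.3]
opening: 7.7
```

Emit:
arm_command --series '[{"twist":[0,0,0],"dp":[0,0,0.05],"claw":-1},{"twist":[0,0,0],"dp":[0,0,0],"claw":-1},{"twist":[0,0,0],"dp":[0,0,0],"claw":-1}]'

```text
time: 6.6
tool_pos: [490.7, -255.0, 179.3]
ee_rot: [0.0, 0.731, 0.682, 0.0]
wrist_force: [-0.4, 0.2, -0.4]
opening: 7.4
```

Emit:
arm_command --series '[{"twist":[0,0,0],"dp":[0,0,0.04],"claw":-1},{"twist":[0,0,0],"dp":[0,0,0],"claw":-1},{"twist":[0,0,0],"dp":[0,0,0],"claw":-1}]'

```text
time: 6.85
tool_pos: [490.7, -255.1, 178.9]
ee_rot: [0.0, 0.731, 0.682, 0.0]
wrist_force: [-1.2, 0.3, 2.8]
opening: 7.1
```

Emit:
arm_command --series '[{"twist":[0,0,0],"dp":[0,0,0.04],"claw":-1},{"twist":[0,0,0],"dp":[0,0,0],"claw":-1},{"twist":[0,0,0],"dp":[0,0,0],"claw":-1}]'

```text
time: 7.1
tool_pos: [490.7, -255.1, 178.7]
ee_rot: [0.0, 0.731, 0.682, 0.0]
wrist_force: [-1.5, 0.0, 4.8]
opening: 7.5
```

Emit:
arm_command --series '[{"twist":[0,0,0],"dp":[0,0,-0.2],"claw":-1},{"twist":[0,0,0],"dp":[0,0,-0.25],"claw":-1},{"twist":[0,0,0],"dp":[0,0.2,0.015],"claw":-1},{"twist":[0,0,0],"dp":[0,0.2,0.015],"claw":-1},{"twist":[0,0,0],"dp":[0,0.15,0.01],"claw":-1},{"twist":[0,0,0],"dp":[0,0,0],"claw":-1},{"twist":[0,0,0],"dp":[0,0,0],"claw":-1}]'

```text
time: 7.68
tool_pos: [496.2, -255.3, 182.3]
ee_rot: [-0.0, 0.731, 0.682, -0.0]
wrist_force: [0.4, -0.3, -1.4]
opening: 7.0
```

```bash
python3 st.py
python3 - <<'E'
from plan import *
s=np.radians(4.2)
for t in (3,4.2,5):
  for z in(-1,0,1):
    x=-12.
    while clear(x,z,np.radians(t))>0:x+=.05
    print(t,z,round(x,2))
E
```

```text
t 7.68 tcp stand [ 57.84 -55.15 182.26] eul [ 9.0120e+01 -1.0000e-02 -1.7998e+02] F [ 0.47 -0.25 -1.43] T [ 0.05  0.01 -0.  ] op 7.05
3 -1 -3.85
3 0 -3.75
3 1 -3.8
4.2 -1 -3.6
4.2 0 -3.45
4.2 1 -3.5
5 -1 -3.45
5 0 -3.25
5 1 -3.35
```

Emit:
arm_command --series '[{"twist":[0,0,0],"dp":[0,0.2,-0.03],"claw":-1},{"twist":[0,0,0],"dp":[0,0.1,0.01],"claw":-1},{"twist":[0,0,0],"dp":[0,0,0],"claw":-1},{"twist":[0,0,0],"dp":[0,0,0],"claw":-1}]'

```text
time: 8.02
tool_pos: [499.2, -255.6, 182.6]
ee_rot: [-0.0, 0.731, 0.682, 0.0]
wrist_force: [0.4, 0.1, -1.4]
opening: 7.1
```

Emit:
arm_command --series '[{"twist":[0,0,0],"dp":[0,0.1,0.01],"claw":-1},{"twist":[0,0,0],"dp":[0,0,0],"claw":-1},{"twist":[0,0,0],"dp":[0,0,0],"claw":-1}]'

```text
time: 8.27
tool_pos: [500.1, -255.7, 182.6]
ee_rot: [0.0, 0.731, 0.682, -0.0]
wrist_force: [0.6, 0.7, -0.9]
opening: 7.4
```

Emit:
arm_command --series '[{"twist":[0,0,0],"dp":[0,0.1,0.01],"claw":-1},{"twist":[0,0,0],"dp":[0,0,0],"claw":-1},{"twist":[0,0,0],"dp":[0,0,0],"claw":-1}]'

```text
time: 8.52
tool_pos: [501.1, -255.7, 182.5]
ee_rot: [-0.0, 0.731, 0.682, -0.0]
wrist_force: [0.0, 0.1, -0.6]
opening: 7.5
```

Emit:
arm_command --series '[{"twist":[0,0,0],"dp":[0,0.1,0.01],"claw":-1},{"twist":[0,0,0],"dp":[0,0,0],"claw":-1},{"twist":[0,0,0],"dp":[0,0,0],"claw":-1}]'

```text
time: 8.77
tool_pos: [502.1, -255.8, 182.4]
ee_rot: [-0.0, 0.731, 0.682, 0.0]
wrist_force: [-0.4, -0.1, -1.0]
opening: 7.4
```

Free so far (stand x about 63.8). Continuing in 1 mm steps.

Emit:
arm_command --series '[{"twist":[0,0,0],"dp":[0,0.1,0.01],"claw":-1},{"twist":[0,0,0],"dp":[0,0,0],"claw":-1},{"twist":[0,0,0],"dp":[0,0,0],"claw":-1}]'

```text
time: 9.02
tool_pos: [503.2, -255.9, 182.3]
ee_rot: [-0.0, 0.731, 0.682, 0.0]
wrist_force: [1.1, -0.3, -1.4]
opening: 7.2
```

Emit:
arm_command --series '[{"twist":[0,0,0],"dp":[0,0.08,0.005],"claw":-1},{"twist":[0,0,0],"dp":[0,0,0],"claw":-1},{"twist":[0,0,0],"dp":[0,0,0],"claw":-1}]'

```text
time: 9.27
tool_pos: [503.9, -256.0, 182.2]
ee_rot: [0.0, 0.731, 0.682, 0.0]
wrist_force: [0.7, 0.7, -1.6]
opening: 7.5
```

Emit:
arm_command --series '[{"twist":[0,0,0],"dp":[0,0.08,0.005],"claw":-1},{"twist":[0,0,0],"dp":[0,0,0],"claw":-1},{"twist":[0,0,0],"dp":[0,0,0],"claw":-1}]'

```text
time: 9.52
tool_pos: [504.7, -256.0, 182.2]
ee_rot: [-0.0, 0.731, 0.682, -0.0]
wrist_force: [0.1, -0.1, -2.1]
opening: 7.1
```

Emit:
arm_command --series '[{"twist":[0,0,0],"dp":[0,0.08,0.005],"claw":-1},{"twist":[0,0,0],"dp":[0,0,0],"claw":-1},{"twist":[0,0,0],"dp":[0,0,0],"claw":-1}]'

```text
time: 9.77
tool_pos: [505.5, -256.1, 182.1]
ee_rot: [0.0, 0.731, 0.682, -0.0]
wrist_force: [0.2, -0.1, -0.8]
opening: 7.0
```

Emit:
arm_command --series '[{"twist":[0,0,0],"dp":[0,0.08,0.005],"claw":-1},{"twist":[0,0,0],"dp":[0,0,0],"claw":-1},{"twist":[0,0,0],"dp":[0,0,0],"claw":-1}]'

```text
time: 10.02
tool_pos: [506.3, -256.1, 182.1]
ee_rot: [-0.0, 0.731, 0.682, 0.0]
wrist_force: [-0.5, 0.2, -1.6]
opening: 7.5
```

Emit:
arm_command --series '[{"twist":[0,0,0],"dp":[0,0.08,0.005],"claw":-1},{"twist":[0,0,0],"dp":[0,0,0],"claw":-1},{"twist":[0,0,0],"dp":[0,0,0],"claw":-1}]'

```text
time: 10.27
tool_pos: [507.1, -256.2, 182.0]
ee_rot: [0.0, 0.731, 0.682, 0.0]
wrist_force: [-0.2, 0.6, -2.2]
opening: 7.5
```

Emit:
arm_command --series '[{"twist":[0,0,0],"dp":[0,0.08,0.005],"claw":-1},{"twist":[0,0,0],"dp":[0,0,0],"claw":-1},{"twist":[0,0,0],"dp":[0,0,0],"claw":-1}]'

```text
time: 10.52
tool_pos: [507.9, -256.2, 182.0]
ee_rot: [0.0, 0.731, 0.682, -0.0]
wrist_force: [-0.2, -0.4, -1.7]
opening: 7.4
```

Emit:
arm_command --series '[{"twist":[0,0,0],"dp":[0,0.08,0.005],"claw":-1},{"twist":[0,0,0],"dp":[0,0,0],"claw":-1},{"twist":[0,0,0],"dp":[0,0,0],"claw":-1}]'

```text
time: 10.77
tool_pos: [508.7, -256.3, 181.9]
ee_rot: [-0.0, 0.731, 0.682, -0.0]
wrist_force: [0.1, 0.7, -1.4]
opening: 7.5
```

Emit:
arm_command --series '[{"twist":[0,0,0],"dp":[0,0.08,0.005],"claw":-1},{"twist":[0,0,0],"dp":[0,0,0],"claw":-1},{"twist":[0,0,0],"dp":[0,0,0],"claw":-1}]'

```text
time: 11.02
tool_pos: [509.3, -256.3, 181.8]
ee_rot: [-0.0, 0.731, 0.682, -0.0]
wrist_force: [-2.5, -0.1, -1.0]
opening: 7.3
```

Barb contact came at stand x of about 70.8 (-2.5 N), so the bend is at about 74.4 mm with a 4.2° slope. Now generating the lean-over trajectory rows.

```bash
cat > traj.py <<'E'
from plan import *
import pickle
def make(tmax,start):
    xs=np.arange(-10,37,.75);zs=np.arange(-6,27,.75);ts=np.radians(np.arange(5,tmax+.1,2.5))
    C=np.array([[[clear(x,z,t) for t in ts] for z in zs] for x in xs])
    st=tuple(int(np.argmin(abs(a-b))) for a,b in zip((xs,zs,ts),start))
    dist={st:0};pr={};h=[(0,st)]
    while h:
        c,s=heapq.heappop(h)
        if c>dist[s]:continue
        if xs[s[0]]>=35:g=s;break
        for D in np.ndindex(3,3,3):
            n=tuple(np.array(s)+D-1)
            if min(n)<0 or any(a>=b for a,b in zip(n,C.shape)) or C[n]<.8:continue
            w=np.linalg.norm((np.array(D)-1)*[.75,.75,1.2])*(1+4*max(0,2.5-C[n])**2)
            if c+w<dist.get(n,1e9):dist[n]=c+w;pr[n]=s;heapq.heappush(h,(c+w,n))
    p=[g]
    while p[-1]!=st:p.append(pr[p[-1]])
    p=np.array([(xs[a],zs[b],ts[c]) for a,b,c in p[::-1]])
    from scipy.ndimage import gaussian_filter1d as gf
    q=gf(p,1.5,axis=0,mode="nearest");return q,np.array([clear(*a) for a in q])
E
python3 - <<'E'
from st import *
from traj import *
o=st()
for tm in (50,55):
    q,c=make(tm,(-6.5,0,np.radians(5)));print(tm,len(q),c.min(),np.degrees(q[:,2].max()))
    np.save(f"path{tm}.npy",q)
E
cat > rows.py <<'E'
import sys,json
from st import *
from plan import clear
s=np.radians(4.2);k=37.0;bend=np.array([74.2,181.6-37])
q=np.load(sys.argv[1]);a,b,step=int(sys.argv[2]),int(sys.argv[3]),int(sys.argv[4])
o=st();Rt=RS.T@rot(o);p=tostand(o["tool_pos"])
lean=np.arctan2(Rt[0,2],-Rt[2,2]);x0,z0=p[0],p[2]
# current hook-frame state
def hook(x,z,l):
    sl=np.array([x,z])+k*np.array([np.sin(l),-np.cos(l)])-bend
    return sl@[np.cos(s),-np.sin(s)],sl@[np.sin(s),np.cos(s)],l+s
h=hook(x0,z0,lean);print("now hook",np.round(h[:2],2),"armlean",np.degrees(h[2]).round(1),"clear",clear(*h).round(2))
for i in list(range(a,b,step))+[b]:
    X,Z,t=q[min(i,len(q)-1)];l=t-s
    sl=bend+X*np.array([np.cos(s),-np.sin(s)])+Z*np.array([np.sin(s),np.cos(s)])
    tx,tz=sl+k*np.array([-np.sin(l),np.cos(l)])
    d=np.array([tx-x0,tz-z0]);dz=d@[np.sin(lean),-np.cos(lean)];dy=d@[np.cos(lean),np.sin(lean)]
    tw=round(-np.degrees(l-lean),1);dy,dz=round(dy/10,2),round(dz/10,2)
    print(i,"tw",tw,"dp",dy,dz,"| hook",np.round([X,Z,np.degrees(t)],1),"c",clear(X,Z,t).round(2))
    n=np.array([np.cos(lean),np.sin(lean)]);f=np.array([np.sin(lean),-np.cos(lean)])
    x0,z0=np.array([x0,z0])+10*(dy*n+dz*f);lean-=np.radians(tw)
E
python3 rows.py path50.npy 0 200 2
```

```text
t 11.02 tcp stand [ 70.99 -55.13 181.79] eul [ 9.0120e+01 -1.0000e-02 -1.7997e+02] F [-2.45 -0.25 -0.98] T [-0.06  0.48  0.  ] op 7.28
50 70 1.379224493458715 50.00000000000001
55 72 1.8153995976235544 55.0
t 11.02 tcp stand [ 70.99 -55.13 181.79] eul [ 9.0120e+01 -1.0000e-02 -1.7997e+02] F [-2.45 -0.25 -0.98] T [-0.06  0.48  0.  ] op 7.28
now hook [-3.23 -0.05] armlean 4.2 clear -0.24
0 tw -2.3 dp -0.43 -0.03 | hook [-6.1  0.   6.4] c 2.98
2 tw -3.7 dp -0.16 -0.0 | hook [-5.4  0.3 10.1] c 3.05
4 tw -4.8 dp -0.19 -0.01 | hook [-4.1  0.6 15. ] c 2.57
6 tw -5.0 dp -0.22 0.03 | hook [-3.1  0.8 20. ] c 2.49
8 tw -5.0 dp -0.24 0.04 | hook [-2.2  0.9 25. ] c 2.52
10 tw -5.0 dp -0.21 0.01 | hook [-1.3  1.3 30. ] c 2.45
12 tw -5.0 dp -0.23 -0.0 | hook [-0.5  2.  35. ] c 2.33
14 tw -5.0 dp -0.24 -0.0 | hook [ 0.   2.5 40. ] c 2.29
16 tw -4.9 dp -0.22 -0.01 | hook [ 0.7  3.3 44.9] c 2.34
18 tw -3.7 dp -0.12 -0.04 | hook [ 1.2  4.5 48.6] c 2.07
20 tw -1.3 dp 0.06 -0.07 | hook [ 1.6  6.  49.9] c 1.68
22 tw -0.1 dp 0.14 -0.05 | hook [ 2.2  7.5 50. ] c 1.38
24 tw -0.0 dp 0.17 -0.03 | hook [ 3.  9.
[... 4132 characters left out ...]
 -0.0 0.0 | hook [34.6 21.8 50. ] c 11.2
178 tw -0.0 dp -0.0 0.0 | hook [34.6 21.8 50. ] c 11.2
180 tw -0.0 dp -0.0 0.0 | hook [34.6 21.8 50. ] c 11.2
182 tw -0.0 dp -0.0 0.0 | hook [34.6 21.8 50. ] c 11.2
184 tw -0.0 dp -0.0 0.0 | hook [34.6 21.8 50. ] c 11.2
186 tw -0.0 dp -0.0 0.0 | hook [34.6 21.8 50. ] c 11.2
188 tw -0.0 dp -0.0 0.0 | hook [34.6 21.8 50. ] c 11.2
190 tw -0.0 dp -0.0 0.0 | hook [34.6 21.8 50. ] c 11.2
192 tw -0.0 dp -0.0 0.0 | hook [34.6 21.8 50. ] c 11.2
194 tw -0.0 dp -0.0 0.0 | hook [34.6 21.8 50. ] c 11.2
196 tw -0.0 dp -0.0 0.0 | hook [34.6 21.8 50. ] c 11.2
198 tw -0.0 dp -0.0 0.0 | hook [34.6 21.8 50. ] c 11.2
200 tw -0.0 dp -0.0 0.0 | hook [34.6 21.8 50. ] c 11.2
```

```bash
python3 rows.py path55.npy 0 70 2
```

```text
t 11.02 tcp stand [ 70.99 -55.13 181.79] eul [ 9.0120e+01 -1.0000e-02 -1.7997e+02] F [-2.45 -0.25 -0.98] T [-0.06  0.48  0.  ] op 7.28
now hook [-3.23 -0.05] armlean 4.2 clear -0.24
0 tw -2.3 dp -0.43 -0.03 | hook [-6.1  0.   6.4] c 2.98
2 tw -3.7 dp -0.16 -0.0 | hook [-5.4  0.3 10.1] c 3.05
4 tw -4.8 dp -0.19 -0.01 | hook [-4.1  0.6 15. ] c 2.57
6 tw -5.0 dp -0.22 0.03 | hook [-3.1  0.8 20. ] c 2.49
8 tw -5.0 dp -0.24 0.04 | hook [-2.2  0.9 25. ] c 2.52
10 tw -5.0 dp -0.21 0.01 | hook [-1.3  1.3 30. ] c 2.45
12 tw -5.0 dp -0.23 -0.0 | hook [-0.5  2.  35. ] c 2.33
14 tw -5.0 dp -0.24 -0.0 | hook [ 0.   2.5 40. ] c 2.29
16 tw -5.0 dp -0.23 -0.01 | hook [ 0.7  3.3 45. ] c 2.29
18 tw -4.9 dp -0.21 -0.02 | hook [ 1.2  4.3 49.9] c 2.36
20 tw -3.7 dp -0.13 -0.03 | hook [ 1.5  5.4 53.6] c 2.31
22 tw -1.3 dp 0.06 -0.05 | hook [ 2.   6.8 54.9] c 1.96
24 tw -0.1 dp 0.15 -0.03 | hook [ 2.6  8.3 55. ] c 1.82
26 tw -0.0 dp 0.17 -0.02 | hook [ 3.5  9.8 55. ] c 1.91
28 tw -0.0 dp 0.17 -0.01 | hook [ 4.4 11.2 55. ] c 2.02
30 tw -0.0 dp 0.18 -0.01 | hook [ 5.3 12.8 55. ] c 2.06
32 tw -0.0 dp 0.18 -0.
[... 376 characters left out ...]
p 0.16 0.06 | hook [16.2 21.9 55. ] c 2.64
48 tw -0.0 dp 0.13 0.1 | hook [17.8 22.4 55. ] c 2.66
50 tw -0.0 dp 0.1 0.11 | hook [19.2 22.5 55. ] c 2.65
52 tw -0.0 dp 0.08 0.13 | hook [20.8 22.5 55. ] c 2.87
54 tw -0.0 dp 0.09 0.12 | hook [22.2 22.5 55. ] c 3.38
56 tw -0.0 dp 0.09 0.12 | hook [23.8 22.5 55. ] c 4.15
58 tw -0.0 dp 0.08 0.12 | hook [25.2 22.5 55. ] c 5.01
60 tw -0.0 dp 0.09 0.13 | hook [26.8 22.5 55. ] c 5.87
62 tw -0.0 dp 0.08 0.12 | hook [28.2 22.5 55. ] c 6.73
64 tw -0.0 dp 0.09 0.12 | hook [29.8 22.5 55. ] c 7.59
66 tw -0.0 dp 0.09 0.12 | hook [31.2 22.5 55. ] c 8.45
68 tw -0.0 dp 0.08 0.13 | hook [32.7 22.5 55. ] c 9.3
70 tw -0.0 dp 0.08 0.11 | hook [34.1 22.5 55. ] c 10.08
```

Emit:
arm_command --series '[{"twist":[0,0,0],"dp":[0,-0.2,-0.01],"claw":-1},{"twist":[-2.3,0,0],"dp":[0,-0.23,-0.02],"claw":-1},{"twist":[-3.7,0,0],"dp":[0,-0.16,0],"claw":-1},{"twist":[0,0,0],"dp":[0,0,0],"claw":-1},{"twist":[0,0,0],"dp":[0,0,0],"claw":-1},{"twist":[0,0,0],"dp":[0,0,0],"claw":-1}]'

```text
time: 11.52
tool_pos: [503.7, -256.1, 182.4]
ee_rot: [0.038, 0.73, 0.681, 0.035]
wrist_force: [0.9, -0.6, -1.0]
opening: 6.9
```

```bash
python3 rows.py path55.npy 4 20 2
```

```text
t 11.52 tcp stand [ 65.43 -55.37 182.42] eul [9.0100e+01 2.0000e-02 1.7406e+02] F [ 0.99 -0.52 -1.03] T [ 0.03  0.13 -0.03] op 6.87
now hook [-5.    0.66] armlean 10.1 clear 2.77
4 tw -4.9 dp -0.23 0.03 | hook [-4.1  0.6 15. ] c 2.57
6 tw -5.0 dp -0.22 0.03 | hook [-3.1  0.8 20. ] c 2.49
8 tw -5.0 dp -0.23 0.03 | hook [-2.2  0.9 25. ] c 2.52
10 tw -5.0 dp -0.22 0.01 | hook [-1.3  1.3 30. ] c 2.45
12 tw -5.0 dp -0.23 0.0 | hook [-0.5  2.  35. ] c 2.33
14 tw -5.0 dp -0.24 0.0 | hook [ 0.   2.5 40. ] c 2.29
16 tw -5.0 dp -0.23 -0.0 | hook [ 0.7  3.3 45. ] c 2.29
18 tw -4.8 dp -0.21 -0.02 | hook [ 1.2  4.3 49.9] c 2.36
20 tw -3.7 dp -0.13 -0.04 | hook [ 1.5  5.4 53.6] c 2.31
```

Emit:
arm_command --series '[{"twist":[-2.5,0,0],"dp":[0,-0.12,0.01],"claw":-1},{"twist":[-2.4,0,0],"dp":[0,-0.11,0.01],"claw":-1},{"twist":[-2.5,0,0],"dp":[0,-0.11,0.01],"claw":-1},{"twist":[-2.5,0,0],"dp":[0,-0.11,0.02],"claw":-1},{"twist":[-2.5,0,0],"dp":[0,-0.12,0.01],"claw":-1},{"twist":[-2.5,0,0],"dp":[0,-0.11,0.02],"claw":-1},{"twist":[0,0,0],"dp":[0,0,0],"claw":-1},{"twist":[0,0,0],"dp":[0,0,0],"claw":-1}]'

```text
time: 12.18
tool_pos: [497.1, -255.6, 179.9]
ee_rot: [0.132, 0.719, 0.671, 0.123]
wrist_force: [-0.9, -0.3, -1.6]
opening: 7.5
```

```bash
python3 rows.py path55.npy 10 20 2
```

```text
t 12.18 tcp stand [ 58.79 -55.38 179.88] eul [ 9.0090e+01 -1.0000e-02  1.5922e+02] F [-0.84 -0.36 -1.6 ] T [-0.02  0.41 -0.02] op 7.5
now hook [-2.33  0.52] armlean 25.0 clear 2.32
10 tw -5.0 dp -0.19 -0.02 | hook [-1.3  1.3 30. ] c 2.45
12 tw -5.0 dp -0.23 0.0 | hook [-0.5  2.  35. ] c 2.33
14 tw -5.0 dp -0.25 0.0 | hook [ 0.   2.5 40. ] c 2.29
16 tw -5.0 dp -0.22 -0.0 | hook [ 0.7  3.3 45. ] c 2.29
18 tw -4.9 dp -0.21 -0.02 | hook [ 1.2  4.3 49.9] c 2.36
20 tw -3.7 dp -0.13 -0.04 | hook [ 1.5  5.4 53.6] c 2.31
```

Emit:
arm_command --series '[{"twist":[-2.5,0,0],"dp":[0,-0.1,-0.01],"claw":-1},{"twist":[-2.5,0,0],"dp":[0,-0.1,-0.01],"claw":-1},{"twist":[-2.5,0,0],"dp":[0,-0.11,0],"claw":-1},{"twist":[-2.5,0,0],"dp":[0,-0.12,0],"claw":-1},{"twist":[0,0,0],"dp":[0,0,0],"claw":-1},{"twist":[0,0,0],"dp":[0,0,0],"claw":-1}]'

```text
time: 12.68
tool_pos: [493.3, -255.5, 178.2]
ee_rot: [0.194, 0.705, 0.657, 0.181]
wrist_force: [0.1, -0.6, -0.8]
opening: 7.2
```

```bash
python3 rows.py path55.npy 14 20 2
```

```text
t 12.68 tcp stand [ 54.97 -55.53 178.2 ] eul [ 9.0080e+01 -2.0000e-02  1.4925e+02] F [ 0.19 -0.6  -0.81] T [ 0.02  0.66 -0.04] op 7.17
now hook [-0.44  1.78] armlean 35.0 clear 2.26
14 tw -5.0 dp -0.24 -0.02 | hook [ 0.   2.5 40. ] c 2.29
16 tw -5.0 dp -0.23 -0.0 | hook [ 0.7  3.3 45. ] c 2.29
18 tw -4.9 dp -0.21 -0.02 | hook [ 1.2  4.3 49.9] c 2.36
20 tw -3.7 dp -0.13 -0.04 | hook [ 1.5  5.4 53.6] c 2.31
```

Emit:
arm_command --series '[{"twist":[-2.5,0,0],"dp":[0,-0.12,-0.01],"claw":-1},{"twist":[-2.5,0,0],"dp":[0,-0.12,-0.01],"claw":-1},{"twist":[-2.5,0,0],"dp":[0,-0.12,0],"claw":-1},{"twist":[-2.5,0,0],"dp":[0,-0.11,0],"claw":-1},{"twist":[0,0,0],"dp":[0,0,0],"claw":-1},{"twist":[0,0,0],"dp":[0,0,0],"claw":-1}]'

```text
time: 13.18
tool_pos: [489.4, -255.4, 175.7]
ee_rot: [0.255, 0.686, 0.639, 0.237]
wrist_force: [0.1, -0.5, -1.2]
opening: 7.3
```

```bash
python3 rows.py path55.npy 18 26 2
```

```text
t 13.18 tcp stand [ 51.14 -55.66 175.69] eul [ 9.0090e+01 -2.0000e-02  1.3926e+02] F [ 0.18 -0.44 -1.19] T [ 0.08  0.76 -0.03] op 7.34
now hook [0.87 3.13] armlean 44.9 clear 2.15
18 tw -4.9 dp -0.22 -0.05 | hook [ 1.2  4.3 49.9] c 2.36
20 tw -3.7 dp -0.13 -0.03 | hook [ 1.5  5.4 53.6] c 2.31
22 tw -1.3 dp 0.06 -0.04 | hook [ 2.   6.8 54.9] c 1.96
24 tw -0.2 dp 0.15 -0.04 | hook [ 2.6  8.3 55. ] c 1.82
26 tw 0.0 dp 0.17 -0.01 | hook [ 3.5  9.8 55. ] c 1.91
```

Emit:
arm_command --series '[{"twist":[-2.5,0,0],"dp":[0,-0.11,-0.03],"claw":-1},{"twist":[-2.4,0,0],"dp":[0,-0.11,-0.02],"claw":-1},{"twist":[-1.9,0,0],"dp":[0,-0.07,-0.02],"claw":-1},{"twist":[-1.8,0,0],"dp":[0,-0.06,-0.01],"claw":-1},{"twist":[-1.3,0,0],"dp":[0,0.06,-0.04],"claw":-1},{"twist":[0,0,0],"dp":[0,0,0],"claw":-1},{"twist":[0,0,0],"dp":[0,0,0],"claw":-1}]'

```text
time: 13.77
tool_pos: [486.8, -255.3, 174.7]
ee_rot: [0.313, 0.661, 0.616, 0.292]
wrist_force: [-0.1, -0.3, -1.3]
opening: 7.1
```

```bash
python3 rows.py path55.npy 24 34 2
```

```text
t 13.77 tcp stand [ 48.48 -55.79 174.75] eul [ 90.11   0.   129.31] F [-0.09 -0.29 -1.26] T [ 0.06  0.94 -0.05] op 7.05
now hook [2.4 6.9] armlean 54.9 clear 1.59
24 tw -0.1 dp 0.12 -0.06 | hook [ 2.6  8.3 55. ] c 1.82
26 tw -0.0 dp 0.17 -0.01 | hook [ 3.5  9.8 55. ] c 1.91
28 tw -0.0 dp 0.17 -0.02 | hook [ 4.4 11.2 55. ] c 2.02
30 tw -0.0 dp 0.18 -0.01 | hook [ 5.3 12.8 55. ] c 2.06
32 tw -0.0 dp 0.18 -0.01 | hook [ 6.3 14.2 55. ] c 2.16
34 tw -0.0 dp 0.18 0.01 | hook [ 7.4 15.7 55. ] c 2.19
```

No contact so far. Easing up along the tip.

Emit:
arm_command --series '[{"twist":[0,0,0],"dp":[0,0.12,-0.06],"claw":-1},{"twist":[0,0,0],"dp":[0,0.17,-0.01],"claw":-1},{"twist":[0,0,0],"dp":[0,0,0],"claw":-1},{"twist":[0,0,0],"dp":[0,0,0],"claw":-1}]'

```text
time: 14.1
tool_pos: [487.9, -254.9, 177.7]
ee_rot: [0.314, 0.66, 0.616, 0.292]
wrist_force: [-0.4, -0.5, -2.0]
opening: 7.5
```

Emit:
arm_command --series '[{"twist":[0,0,0],"dp":[0,0.17,-0.02],"claw":-1},{"twist":[0,0,0],"dp":[0,0.18,-0.01],"claw":-1},{"twist":[0,0,0],"dp":[0,0,0],"claw":-1},{"twist":[0,0,0],"dp":[0,0,0],"claw":-1}]'

```text
time: 14.43
tool_pos: [489.6, -255.0, 180.4]
ee_rot: [0.314, 0.66, 0.616, 0.293]
wrist_force: [-0.1, 0.4, -1.9]
opening: 7.1
```

```bash
python3 rows.py path55.npy 32 52 2
```

```text
t 14.43 tcp stand [ 51.28 -55.25 180.4 ] eul [9.012e+01 1.000e-02 1.292e+02] F [-0.11  0.35 -1.87] T [0.12 1.02 0.05] op 7.08
now hook [ 4.84 12.8 ] armlean 55.0 clear 1.66
32 tw 0.0 dp 0.2 0.03 | hook [ 6.3 14.2 55. ] c 2.16
34 tw 0.0 dp 0.19 0.01 | hook [ 7.4 15.7 55. ] c 2.19
36 tw 0.0 dp 0.19 0.03 | hook [ 8.8 17.1 55. ] c 2.36
38 tw 0.0 dp 0.17 0.07 | hook [10.3 18.1 55. ] c 2.73
40 tw 0.0 dp 0.14 0.08 | hook [11.8 18.8 55. ] c 2.82
42 tw 0.0 dp 0.15 0.08 | hook [13.2 19.6 55. ] c 2.93
44 tw 0.0 dp 0.19 0.05 | hook [14.8 20.9 55. ] c 2.63
46 tw 0.0 dp 0.17 0.07 | hook [16.2 21.9 55. ] c 2.64
48 tw 0.0 dp 0.13 0.09 | hook [17.8 22.4 55. ] c 2.66
50 tw 0.0 dp 0.09 0.12 | hook [19.2 22.5 55. ] c 2.65
52 tw 0.0 dp 0.09 0.12 | hook [20.8 22.5 55. ] c 2.87
```

Emit:
arm_command --series '[{"twist":[0,0,0],"dp":[0,0.2,0.03],"claw":-1},{"twist":[0,0,0],"dp":[0,0.19,0.01],"claw":-1},{"twist":[0,0,0],"dp":[0,0.19,0.03],"claw":-1},{"twist":[0,0,0],"dp":[0,0,0],"claw":-1},{"twist":[0,0,0],"dp":[0,0,0],"claw":-1}]'

```text
time: 14.85
tool_pos: [493.8, -255.2, 184.4]
ee_rot: [0.314, 0.66, 0.616, 0.293]
wrist_force: [0.3, 0.0, -0.6]
opening: 7.2
```

Emit:
arm_command --series '[{"twist":[0,0,0],"dp":[0,0.17,0.07],"claw":-1},{"twist":[0,0,0],"dp":[0,0.14,0.08],"claw":-1},{"twist":[0,0,0],"dp":[0,0.15,0.08],"claw":-1},{"twist":[0,0,0],"dp":[0,0,0],"claw":-1},{"twist":[0,0,0],"dp":[0,0,0],"claw":-1}]'

```text
time: 15.27
tool_pos: [498.5, -255.5, 186.4]
ee_rot: [0.314, 0.661, 0.616, 0.293]
wrist_force: [-0.2, -0.4, -1.5]
opening: 7.3
```

```bash
python3 rows.py path55.npy 44 70 2
```

```text
t 15.27 tcp stand [ 60.18 -55.16 186.43] eul [ 90.13  -0.   129.2 ] F [-0.2  -0.37 -1.55] T [ 0.05  0.99 -0.05] op 7.3
now hook [13.26 19.47] armlean 55.0 clear 2.82
44 tw 0.0 dp 0.2 0.04 | hook [14.8 20.9 55. ] c 2.63
46 tw 0.0 dp 0.17 0.07 | hook [16.2 21.9 55. ] c 2.64
48 tw 0.0 dp 0.13 0.09 | hook [17.8 22.4 55. ] c 2.66
50 tw 0.0 dp 0.09 0.12 | hook [19.2 22.5 55. ] c 2.65
52 tw 0.0 dp 0.09 0.12 | hook [20.8 22.5 55. ] c 2.87
54 tw 0.0 dp 0.08 0.12 | hook [22.2 22.5 55. ] c 3.38
56 tw 0.0 dp 0.09 0.13 | hook [23.8 22.5 55. ] c 4.15
58 tw 0.0 dp 0.09 0.12 | hook [25.2 22.5 55. ] c 5.01
60 tw 0.0 dp 0.08 0.12 | hook [26.8 22.5 55. ] c 5.87
62 tw 0.0 dp 0.09 0.12 | hook [28.2 22.5 55. ] c 6.73
64 tw 0.0 dp 0.08 0.13 | hook [29.8 22.5 55. ] c 7.59
66 tw 0.0 dp 0.09 0.12 | hook [31.2 22.5 55. ] c 8.45
68 tw 0.0 dp 0.09 0.12 | hook [32.7 22.5 55. ] c 9.3
70 tw 0.0 dp 0.07 0.11 | hook [34.1 22.5 55. ] c 10.08
```

Emit:
arm_command --series '[{"twist":[0,0,0],"dp":[0,0.2,0.04],"claw":-1},{"twist":[0,0,0],"dp":[0,0.17,0.07],"claw":-1},{"twist":[0,0,0],"dp":[0,0.13,0.09],"claw":-1},{"twist":[0,0,0],"dp":[0,0.1,0.12],"claw":-1},{"twist":[0,0,0],"dp":[0,0.09,0.12],"claw":-1},{"twist":[0,0,0],"dp":[0,0.08,0.12],"claw":-1},{"twist":[0,0,0],"dp":[0,0,0],"claw":-1}]'

```text
time: 15.85
tool_pos: [507.8, -256.2, 188.8]
ee_rot: [0.314, 0.661, 0.616, 0.293]
wrist_force: [-0.2, 0.8, -0.7]
opening: 7.3
```

Emit:
arm_command --series '[{"twist":[0,0,0],"dp":[0,0.3,0.37],"claw":-1},{"twist":[0,0,0],"dp":[0,0.4,0.5],"claw":-1},{"twist":[0,0,0],"dp":[0,0.6,0.7],"claw":-1},{"twist":[0,0,0],"dp":[0,0.6,0.7],"claw":-1},{"twist":[0,0,0],"dp":[0,0.6,0.7],"claw":-1},{"twist":[0,0,0],"dp":[0,0.6,0.6],"claw":-1},{"twist":[0,0,0],"dp":[0,0.6,0.5],"claw":-1},{"twist":[0,0,0],"dp":[0,0,0],"claw":-1}]'

```text
time: 16.52
tool_pos: [563.9, -260.1, 192.2]
ee_rot: [0.314, 0.66, 0.616, 0.293]
wrist_force: [0.3, 0.2, -1.3]
opening: 7.0
```

```bash
python3 rows.py path55.npy 70 70 1;python3 -c "
from st import *
im,d=bot.camera('top');im2,d2=bot.camera('side')
a=cv2.resize(im[130:290,100:345],None,fx=2.2,fy=2.2);b=cv2.resize(im2[130:320,180:370],None,fx=1.85,fy=1.85)
c=np.zeros((352,900,3),np.uint8);c[:a.shape[0],:a.shape[1]]=a;c[:351,542:542+351]=b[:351];cv2.imwrite('pics/off.png',c[:,:893][:,:800] if 0 else cv2.resize(c,(800,313)))"
```

```text
t 16.52 tcp stand [125.76 -55.1  192.24] eul [9.0170e+01 3.0000e-02 1.2916e+02] F [ 0.27  0.21 -1.25] T [-0.01  0.94  0.  ] op 7.05
now hook [78.25 30.09] armlean 55.0 clear 41.59
70 tw 0.0 dp -3.15 -3.18 | hook [34.1 22.5 55. ] c 10.08Traceback (most recent call last):
  File "<string>", line 5, in <module>
    c=np.zeros((352,900,3),np.uint8);c[:a.shape[0],:a.shape[1]]=a;c[:351,542:542+351]=b[:351];cv2.imwrite('pics/off.png',c[:,:893][:,:800] if 0 else cv2.resize(c,(800,313)))
                                                                  ~^^^^^^^^^^^^^^^^^^
ValueError: could not broadcast input array from shape (351,352,3) into shape (351,351,3)
```

Holder is off and clear, with the slot at stand x of about 150 mm. Raising it and turning it upright next.

Emit:
arm_command --series '[{"twist":[0,0,0],"dp":[0,2.3,-1.9],"claw":-1},{"twist":[0,0,0],"dp":[0,2.3,-1.9],"claw":-1},{"twist":[0,0,0],"dp":[0,2.3,-1.9],"claw":-1},{"twist":[6.3,0,0],"dp":[0,0,0],"claw":-1},{"twist":[6.3,0,0],"dp":[0,0,0],"claw":-1},{"twist":[6.3,0,0],"dp":[0,0,0],"claw":-1},{"twist":[6.3,0,0],"dp":[0,0,0],"claw":-1},{"twist":[6.3,0,0],"dp":[0,0,0],"claw":-1},{"twist":[6.3,0,0],"dp":[0,0,0],"claw":-1},{"twist":[6.3,0,0],"dp":[0,0,0],"claw":-1}]'

```text
time: 17.45
tool_pos: [561.7, -260.3, 282.2]
ee_rot: [0.049, 0.73, 0.68, 0.045]
wrist_force: [0.0, -0.7, -0.7]
opening: 7.2
```

Emit:
arm_command --series '[{"twist":[6.3,0,0],"dp":[0,0,0],"claw":-1},{"twist":[0.4,0,0],"dp":[0,0,0],"claw":-1},{"twist":[0,0,-5],"dp":[0,0,0],"claw":-1},{"twist":[0,0,-5],"dp":[0,0,0],"claw":-1},{"twist":[0,0,-5.15],"dp":[0,0,0],"claw":-1},{"twist":[0,0,0],"dp":[0,0,0],"claw":-1},{"twist":[0,0,0],"dp":[0,0,0],"claw":-1}]'

```text
time: 18.03
tool_pos: [561.9, -260.4, 281.2]
ee_rot: [0.009, 0.636, 0.771, 0.007]
wrist_force: [0.0, -0.8, -1.5]
opening: 7.4
```

```bash
cat > ph.py <<'E'
from st import *
def ph(tx=562.2,ty=190.2):
    o=bot.get_obs();M=rot(o);d=np.array([tx,ty])-np.array(o["tool_pos"])[:2]
    print("tcp",np.round(o["tool_pos"],2),"yaw",np.degrees(np.arctan2(M[1,0],M[0,0])).round(2),"toolz",M[:,2].round(4),"need tool dp mm",(M.T@np.r_[d,0]).round(1),"F",np.round(o["wrist_force"],1),"op",round(o["opening"],1),"t",o["time"])
    return o
if __name__=="__main__": ph()
E
python3 ph.py
```

```text
tcp [ 561.85 -260.39  281.21] yaw 100.94 toolz [ 0.0223 -0.0011 -0.9998] need tool dp mm [442.3  85.9  -0.5] F [ 0.  -0.8 -1.5] op 7.4 t 18.0333
```

Emit:
arm_command --series '[{"twist":[1.25,0,-0.25],"dp":[0,0,0],"claw":-1},{"twist":[0,0,0],"dp":[3.2,0.62,0],"claw":-1},{"twist":[0,0,0],"dp":[3.2,0.62,0],"claw":-1},{"twist":[0,0,0],"dp":[3.2,0.62,0],"claw":-1},{"twist":[0,0,0],"dp":[3.2,0.62,0],"claw":-1},{"twist":[0,0,0],"dp":[3.2,0.62,0],"claw":-1},{"twist":[0,0,0],"dp":[3.2,0.62,0],"claw":-1},{"twist":[0,0,0],"dp":[3.2,0.62,0],"claw":-1}]'

```text
time: 18.7
tool_pos: [560.3, -30.7, 280.0]
ee_rot: [0.001, 0.634, 0.773, -0.002]
wrist_force: [0.7, 0.5, -1.1]
opening: 7.3
```

Emit:
arm_command --series '[{"twist":[0,0,0],"dp":[3.2,0.62,0],"claw":-1},{"twist":[0,0,0],"dp":[3.2,0.62,0],"claw":-1},{"twist":[0,0,0],"dp":[3.2,0.62,0],"claw":-1},{"twist":[0,0,0],"dp":[3.2,0.62,0],"claw":-1},{"twist":[0,0,0],"dp":[3.2,0.62,0],"claw":-1},{"twist":[0,0,0],"dp":[3.2,0.62,0],"claw":-1},{"twist":[0,0,0],"dp":[2,0.5,0],"claw":-1},{"twist":[0,0,0],"dp":[0,0,0],"claw":-1},{"twist":[0,0,0],"dp":[0,0,0],"claw":-1}]'

```text
time: 19.45
tool_pos: [560.0, 184.9, 278.5]
ee_rot: [0.001, 0.633, 0.774, -0.003]
wrist_force: [0.5, 0.0, -2.1]
opening: 7.3
```

Run:
```python
from ph import *
o=ph();im,d=bot.camera("wrist");np.savez("w3.npz",im=im,d=d,p=o["tool_pos"],q=o["ee_rot"])
s,ds=bot.camera("side");np.savez("s3.npz",im=s,d=ds)
b=cv2.resize(s[180:384,90:290],None,fx=1.9,fy=1.9)
c=np.zeros((390,900,3),np.uint8);c[:384,:512]=im;c[:b.shape[0],520:520+b.shape[1]]=b[:390]
cv2.imwrite("pics/w3.png",cv2.resize(c,(799,346),interpolation=cv2.INTER_AREA))
```

```text
tcp [559.98 184.88 278.53] yaw 101.4 toolz [-0.0013 -0.0057 -1.    ] need tool dp mm [ 4.8  3.2 -0. ] F [ 0.5  0.  -2.1] op 7.3 t 19.45
```

View pics/w3.png

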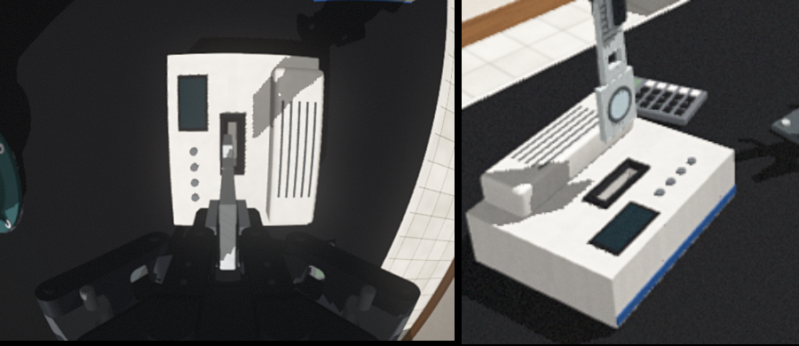

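The side view shows the round-window holder above the photometer, with the black slot collar unobstructed at about (617,183) in the picture. I'll refine the slot centre and yaw from the side and top views, and check the holder foot in the side view.

Run:
```python
from ph import *
def collar(n,im,u0,u1,v0,v1,thr):
    g=im[v0:v1,u0:u1].max(2);f=8
    G=cv2.resize(g,None,fx=f,fy=f,interpolation=cv2.INTER_CUBIC)
    m=(G<thr).astype(np.uint8)
    cs,_=cv2.findContours(m,cv2.RETR_EXTERNAL,cv2.CHAIN_APPROX_NONE)
    for c in cs:
        if cv2.contourArea(c)<60*f*f:continue
        px=c[:,0]/f+[u0,v0]-.5+.5/f
        w=np.array([ray(n,*p,80)[:2] for p in px],np.float32)
        r=cv2.minAreaRect(w);print(n,thr,np.round(r[0],1),np.round(r[1],1),round(r[2],1),"px",px.mean(0).round(0))
t=np.load("top0.npz")["im"];s=np.load("s3.npz")["im"]
for thr in(70,100):
    collar("top",t,138,180,192,234,thr);collar("side",s,205,265,262,312,thr)
o=bot.get_obs()
# holder in side view: points from depth
S=cloud("side",np.load("s3.npz")["d"],bot.get_calibration("side"))
P=S.reshape(-1,3);M=rot(o);q=(P-np.array(o["tool_pos"]))@M
m=(abs(q[:,0])<45)&(abs(q[:,1])<15)&(q[:,2]>20)&(q[:,2]<140);g=q[m];print(m.sum())
for lo,hi in((20,50),(60,90),(90,120),(110,135)):
    k=g[(g[:,2]>lo)&(g[:,2]<hi)];
    if len(k):print(lo,hi,len(k),np.percentile(k,[2,50,98],axis=0).round(1).tolist())
```

```text
top 70 [509.9 222.8] [21.7 45.4] 1.7 px [145. 230.]
top 70 [562.1 190.1] [26.3 75.7] 11.0 px [157. 212.]
side 70 [470.5 105.9] [ 65.7 151.7] 40.0 px [253. 284.]
top 100 [510.8 221.7] [23.6 47.6] 1.7 px [146. 230.]Traceback (most recent call last):
  File "<stdin>", line 14, in <module>
  File "<stdin>", line 10, in collar
  File "h.py", line 12, in ray
    c=bot.get_calibration(name);K=c["intrinsics"];W=c["world_to_cam"]
ValueError: time passes only in moves, steps and waits
```

Run:
```python
import h
from ph import *
cal={n:bot.get_calibration(n) for n in("top","side")}
def rays(n,px,z):
    c=cal[n];K=c["intrinsics"];W=c["world_to_cam"];C=-W[:3,:3].T@W[:3,3]
    d=np.c_[(px[:,0]-K[0,2])/K[0,0],(px[:,1]-K[1,2])/K[1,1],np.ones(len(px))]@W[:3,:3]
    return C+d*((z-C[2])/d[:,2])[:,None]
s=np.load("s3.npz")["im"];f=8;u0,u1,v0,v1=156,208,266,306
G=cv2.resize(s[v0:v1,u0:u1].max(2),None,fx=f,fy=f,interpolation=cv2.INTER_CUBIC)
for thr in(60,80,100):
    for c in cv2.findContours((G<thr).astype(np.uint8),cv2.RETR_EXTERNAL,cv2.CHAIN_APPROX_NONE)[0]:
        if cv2.contourArea(c)<3000:continue
        px=c[:,0]/f+[u0,v0]-.5+.5/f;w=rays("side",px,80)[:,:2].astype(np.float32);r=cv2.minAreaRect(w)
        print(thr,np.round(r[0],1),np.round(r[1],1),round(r[2],1),px.mean(0).round(0))
o=bot.get_obs();d=np.load("s3.npz")["d"];P=cloud("side",d,cal["side"]).reshape(-1,3);q=(P-np.array(o["tool_pos"]))@rot(o)
m=(abs(q[:,0])<45)&(abs(q[:,1])<15)&(q[:,2]>20)&(q[:,2]<140);g=q[m];print(m.sum())
for lo,hi in((25,55),(62,90),(90,118)):
    k=g[(g[:,2]>lo)&(g[:,2]<hi)]
    if len(k):print(lo,hi,len(k),np.percentile(k,[3,50,97],axis=0).round(1).tolist())
print(g[:,2].max())
```

```text
60 [560.7 194.9] [33.9 84.4] 11.2 [181. 289.]
80 [510.8 207.3] [37.6 16.2] 40.0 [194. 304.]
80 [560.7 195.1] [34.7 85.6] 11.2 [181. 289.]
100 [510.8 207. ] [38.6 16.6] 40.0 [194. 304.]
100 [560.7 195.2] [35.4 86.8] 11.1 [181. 289.]
1025
25 55 223 [[-14.1, -5.8, 26.1], [6.9, -3.9, 44.0], [21.7, 3.2, 54.5]]
62 90 319 [[-22.9, -6.3, 62.4], [9.1, -4.6, 75.8], [31.2, 2.4, 89.2]]
90 118 287 [[-22.8, -6.4, 91.1], [9.8, -4.7, 104.0], [31.5, 0.9, 117.1]]
127.82237719000193
```

Emit:
arm_command --series '[{"twist":[0,0.3,0.2],"dp":[0.35,0.46,0],"claw":-1},{"twist":[0,0,0],"dp":[0,0,1.6],"claw":-1},{"twist":[0,0,0],"dp":[0,0,1.6],"claw":-1},{"twist":[0,0,0],"dp":[0,0,1.6],"claw":-1},{"twist":[0,0,0],"dp":[0,0,1.5],"claw":-1},{"twist":[0,0,0],"dp":[0,0,0],"claw":-1},{"twist":[0,0,0],"dp":[0,0,0],"claw":-1},{"twist":[0,0,0],"dp":[0,0,0],"claw":-1}]'

```text
time: 20.22
tool_pos: [564.3, 188.0, 216.6]
ee_rot: [-0.001, 0.635, 0.772, -0.0]
wrist_force: [0.1, -0.3, -1.3]
opening: 7.5
```

Run:
```python
from ph import *
o=ph(563.8,189.2);s,ds=bot.camera("side");im,d=bot.camera("wrist")
a=cv2.resize(s[190:310,145:235],None,fx=4.5,fy=4.5,interpolation=cv2.INTER_CUBIC)
b=cv2.resize(im[60:264,196:316],None,fx=2.6,fy=2.6,interpolation=cv2.INTER_CUBIC)
c=np.zeros((545,730,3),np.uint8);c[:540,:405]=a;c[:b.shape[0],410:410+b.shape[1]]=b[:545]
cv2.imwrite("pics/pre.png",c)
```

```text
tcp [564.3  187.98 216.63] yaw 101.12 toolz [-1.2e-03  1.0e-04 -1.0e+00] need tool dp mm [ 1.3 -0.3  0. ] F [ 0.1 -0.3 -1.3] op 7.5 t 20.2167
```

View pics/pre.png

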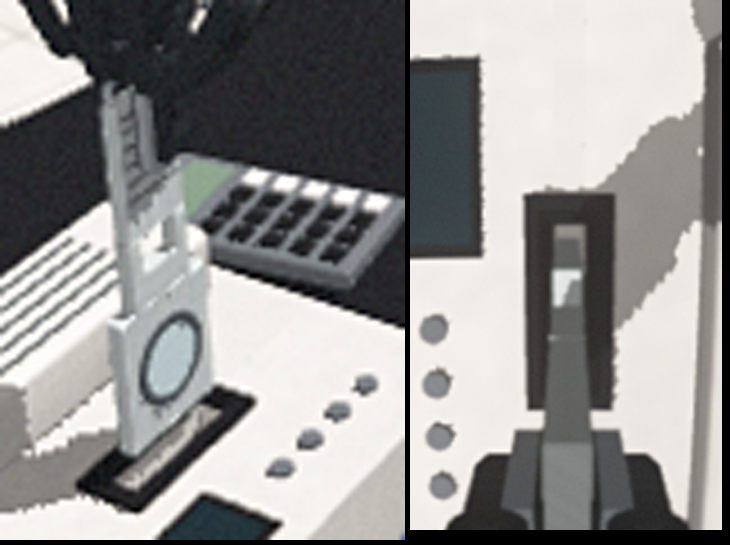

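The picture shows the foot directly over the slot in both views: side crop (122–215, about 430), wrist crop centred at 567 against collar 569. Lowering by feel.

Emit:
arm_command --series '[{"twist":[0,0,0],"dp":[0,0,0.4],"claw":-1},{"twist":[0,0,0],"dp":[0,0,0.4],"claw":-1},{"twist":[0,0,0],"dp":[0,0,0.3],"claw":-1},{"twist":[0,0,0],"dp":[0,0,0],"claw":-1},{"twist":[0,0,0],"dp":[0,0,0],"claw":-1}]'

```text
time: 20.73
tool_pos: [563.6, 188.3, 204.4]
ee_rot: [-0.001, 0.635, 0.773, -0.001]
wrist_force: [-0.4, -0.6, -1.7]
opening: 7.3
```

Emit:
arm_command --series '[{"twist":[0,0,0],"dp":[0,0,0.1],"claw":-1},{"twist":[0,0,0],"dp":[0,0,0.1],"claw":-1},{"twist":[0,0,0],"dp":[0,0,0],"claw":-1},{"twist":[0,0,0],"dp":[0,0,0],"claw":-1}]'

```text
time: 21.07
tool_pos: [563.8, 188.3, 202.7]
ee_rot: [-0.001, 0.635, 0.773, -0.001]
wrist_force: [0.2, 0.6, -1.3]
opening: 7.4
```

Emit:
arm_command --series '[{"twist":[0,0,0],"dp":[0,0,0.1],"claw":-1},{"twist":[0,0,0],"dp":[0,0,0.1],"claw":-1},{"twist":[0,0,0],"dp":[0,0,0],"claw":-1},{"twist":[0,0,0],"dp":[0,0,0],"claw":-1}]'

```text
time: 21.4
tool_pos: [563.7, 188.3, 200.6]
ee_rot: [-0.001, 0.635, 0.773, -0.001]
wrist_force: [-0.2, 0.0, -0.7]
opening: 7.2
```

Emit:
arm_command --series '[{"twist":[0,0,0],"dp":[0,0,0.1],"claw":-1},{"twist":[0,0,0],"dp":[0,0,0.1],"claw":-1},{"twist":[0,0,0],"dp":[0,0,0],"claw":-1},{"twist":[0,0,0],"dp":[0,0,0],"claw":-1}]'

```text
time: 21.73
tool_pos: [563.7, 188.3, 198.6]
ee_rot: [-0.001, 0.635, 0.773, -0.001]
wrist_force: [0.2, 0.2, -3.0]
opening: 7.1
```

Emit:
arm_command --series '[{"twist":[0,0,0],"dp":[0,0,0.1],"claw":-1},{"twist":[0,0,0],"dp":[0,0,0.1],"claw":-1},{"twist":[0,0,0],"dp":[0,0,0.1],"claw":-1},{"twist":[0,0,0],"dp":[0,0,0],"claw":-1}]'

```text
time: 22.07
tool_pos: [563.7, 188.3, 195.4]
ee_rot: [-0.001, 0.635, 0.773, -0.001]
wrist_force: [0.1, -0.3, -1.8]
opening: 7.4
```

Emit:
arm_command --series '[{"twist":[0,0,0],"dp":[0,0,0.15],"claw":-1},{"twist":[0,0,0],"dp":[0,0,0.15],"claw":-1},{"twist":[0,0,0],"dp":[0,0,0.15],"claw":-1},{"twist":[0,0,0],"dp":[0,0,0],"claw":-1}]'

```text
time: 22.4
tool_pos: [563.6, 188.3, 190.8]
ee_rot: [-0.001, 0.635, 0.773, -0.001]
wrist_force: [0.1, -0.5, -1.0]
opening: 7.5
```

In the slot with no contact force. Lowering towards the floor, expected near TCP z = 157.

Emit:
arm_command --series '[{"twist":[0,0,0],"dp":[0,0,0.2],"claw":-1},{"twist":[0,0,0],"dp":[0,0,0.2],"claw":-1},{"twist":[0,0,0],"dp":[0,0,0.2],"claw":-1},{"twist":[0,0,0],"dp":[0,0,0.2],"claw":-1},{"twist":[0,0,0],"dp":[0,0,0],"claw":-1}]'

```text
time: 22.82
tool_pos: [563.6, 188.3, 182.6]
ee_rot: [-0.001, 0.635, 0.773, -0.001]
wrist_force: [0.5, 0.7, -1.1]
opening: 6.9
```

Emit:
arm_command --series '[{"twist":[0,0,0],"dp":[0,0,0.2],"claw":-1},{"twist":[0,0,0],"dp":[0,0,0.2],"claw":-1},{"twist":[0,0,0],"dp":[0,0,0.2],"claw":-1},{"twist":[0,0,0],"dp":[0,0,0.2],"claw":-1},{"twist":[0,0,0],"dp":[0,0,0],"claw":-1}]'

```text
time: 23.23
tool_pos: [563.6, 188.3, 174.7]
ee_rot: [-0.001, 0.635, 0.773, -0.001]
wrist_force: [-0.5, 0.3, -1.5]
opening: 7.3
```

Emit:
arm_command --series '[{"twist":[0,0,0],"dp":[0,0,0.2],"claw":-1},{"twist":[0,0,0],"dp":[0,0,0.2],"claw":-1},{"twist":[0,0,0],"dp":[0,0,0.2],"claw":-1},{"twist":[0,0,0],"dp":[0,0,0.2],"claw":-1},{"twist":[0,0,0],"dp":[0,0,0],"claw":-1}]'

```text
time: 23.65
tool_pos: [563.5, 188.3, 166.7]
ee_rot: [-0.001, 0.635, 0.773, -0.001]
wrist_force: [-0.2, 0.4, -0.7]
opening: 7.1
```

Emit:
arm_command --series '[{"twist":[0,0,0],"dp":[0,0,0.15],"claw":-1},{"twist":[0,0,0],"dp":[0,0,0.15],"claw":-1},{"twist":[0,0,0],"dp":[0,0,0.15],"claw":-1},{"twist":[0,0,0],"dp":[0,0,0.15],"claw":-1},{"twist":[0,0,0],"dp":[0,0,0],"claw":-1}]'

```text
time: 24.07
tool_pos: [563.6, 188.3, 160.8]
ee_rot: [-0.001, 0.635, 0.773, -0.001]
wrist_force: [0.2, -0.9, -1.4]
opening: 7.2
```

Emit:
arm_command --series '[{"twist":[0,0,0],"dp":[0,0,0.1],"claw":-1},{"twist":[0,0,0],"dp":[0,0,0.1],"claw":-1},{"twist":[0,0,0],"dp":[0,0,0.05],"claw":-1},{"twist":[0,0,0],"dp":[0,0,0],"claw":-1}]'

```text
time: 24.4
tool_pos: [563.7, 188.3, 158.5]
ee_rot: [-0.001, 0.635, 0.773, -0.001]
wrist_force: [-0.4, -0.7, -0.1]
opening: 7.1
```

Emit:
arm_command --series '[{"twist":[0,0,0],"dp":[0,0,0.05],"claw":-1},{"twist":[0,0,0],"dp":[0,0,0],"claw":-1},{"twist":[0,0,0],"dp":[0,0,0],"claw":-1}]'

```text
time: 24.65
tool_pos: [563.7, 188.3, 158.2]
ee_rot: [-0.001, 0.635, 0.773, -0.001]
wrist_force: [1.0, 1.0, -1.8]
opening: 7.7
```

Emit:
arm_command --series '[{"twist":[0,0,0],"dp":[0,0,0.05],"claw":-1},{"twist":[0,0,0],"dp":[0,0,0],"claw":-1},{"twist":[0,0,0],"dp":[0,0,0],"claw":-1}]'

```text
time: 24.9
tool_pos: [563.7, 188.3, 157.6]
ee_rot: [-0.001, 0.635, 0.773, -0.001]
wrist_force: [-0.6, 0.3, -1.7]
opening: 7.3
```

Emit:
arm_command --series '[{"twist":[0,0,0],"dp":[0,0,0.05],"claw":-1},{"twist":[0,0,0],"dp":[0,0,0],"claw":-1},{"twist":[0,0,0],"dp":[0,0,0],"claw":-1}]'

```text
time: 25.15
tool_pos: [563.8, 188.4, 157.4]
ee_rot: [-0.001, 0.635, 0.773, -0.001]
wrist_force: [0.2, 0.3, 2.7]
opening: 7.2
```

Floor contact at TCP z = 157.4 (predicted 157), +2.7 N. Releasing and withdrawing.

Emit:
arm_command --series '[{"twist":[0,0,0],"dp":[0,0,0],"claw":-0.8},{"twist":[0,0,0],"dp":[0,0,0],"claw":-0.7},{"twist":[0,0,0],"dp":[0,0,0],"claw":-0.5},{"twist":[0,0,0],"dp":[0,0,0],"claw":-0.2},{"twist":[0,0,0],"dp":[0,0,0],"claw":0},{"twist":[0,0,0],"dp":[0,0,0],"claw":0},{"twist":[0,0,0],"dp":[0,0,0],"claw":0}]'

```text
time: 25.73
tool_pos: [563.7, 188.3, 157.1]
ee_rot: [-0.001, 0.635, 0.773, -0.001]
wrist_force: [0.5, -0.4, 0.3]
opening: 42.7
```

Emit:
arm_command --series '[{"twist":[0,0,0],"dp":[0,0,-0.5],"claw":0},{"twist":[0,0,0],"dp":[0,0,-2],"claw":0},{"twist":[0,0,0],"dp":[0,0,-3],"claw":0},{"twist":[0,0,0],"dp":[0,0,-3],"claw":0},{"twist":[0,0,0],"dp":[0,0,-3],"claw":0},{"twist":[0,0,0],"dp":[0,0,-3],"claw":0},{"twist":[0,0,0],"dp":[0,0,0],"claw":0},{"twist":[0,0,0],"dp":[0,0,0],"claw":0},{"twist":[0,0,0],"dp":[0,0,0],"claw":0}]'

```text
time: 26.48
tool_pos: [563.9, 188.3, 301.7]
ee_rot: [-0.001, 0.635, 0.773, -0.001]
wrist_force: [0.1, 0.6, 0.1]
opening: 42.5
```

Run:
```python
from ph import *
o=ph();s,ds=bot.camera("side");t,dt=bot.camera("top");im,d=bot.camera("wrist")
P=wcloud(o,d).reshape(-1,3);q=P-[563.7,188.3,0];c_,s_=np.cos(np.radians(11.2)),np.sin(np.radians(11.2))
q=np.c_[q[:,0]*c_+q[:,1]*s_,-q[:,0]*s_+q[:,1]*c_,q[:,2]]
m=(abs(q[:,0])<25)&(abs(q[:,1])<35)&(q[:,2]>130)&(q[:,2]<230);g=q[m];print("holder top",m.sum(),np.percentile(g,[2,50,98],axis=0).round(1).tolist(),"expect z 192")
a=cv2.resize(s[170:320,130:370],None,fx=2.3,fy=2.3,interpolation=cv2.INTER_CUBIC)
b=cv2.resize(im[40:290,176:336],None,fx=1.4,fy=1.4)
c=np.zeros((355,790,3),np.uint8);c[:345,:552]=a;c[:350,560:784]=b
cv2.imwrite("pics/end.png",c)
```

```text
tcp [563.88 188.29 301.73] yaw 101.18 toolz [-2.6e-03 -2.0e-04 -1.0e+00] need tool dp mm [ 2.2 -1.3  0. ] F [0.1 0.6 0.1] op 42.5 t 26.4833
holder top 448 [[-2.3, -12.0, 137.7], [1.3, 9.8, 192.2], [5.6, 22.8, 193.8]] expect z 192
```

View pics/end.png

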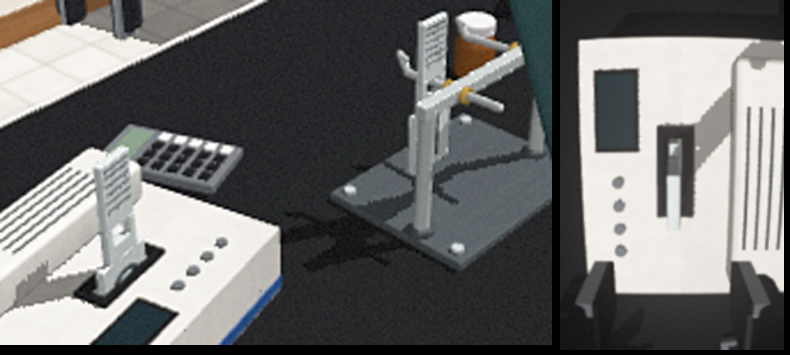

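The holder stands in the slot at (115,225) in the picture, with its top at z = 192 as expected. The other holder still hangs at (430,90), and the calculator and jar are where they were. Handing in.

```bash
python3 -c "
from rig import bot
print(bot.sign_off())"
```

```text
the job is handed in; nothing more can be done
None
```

I took the round-window holder off the right-hand hook and slid it into the photometer slot until it was fully home. Then I let go, backed off and handed the job in at about 27 s. `sign_off` reported no verdict.

- **Hook:** By feel, its arm slopes down about 4.2° and the bend lies about 74 mm out. I leaned the holder about 51° from upright (55° to the sloped arm) and eased it over the barb. The only contacts I felt were the probing touches: about 6 N on the arm, allowing for the holder's weight, and 2.5 N on the barb. I read the force only at the end of each move call.
- **Slot:** The holder went in with no side force I could feel. It met the floor at tool height 157.4 mm (expected 157), with about 4 N of contact.
- **Last checks:** Wrist depth puts the top of the holder at 192 mm, which is where it should be when fully home. In the last picture it stands upright. The gripper is open and about 145 mm higher, with force readings near zero.
- **Other things:** In that picture the slit-window holder still hangs on its hook, and the calculator and jar look unmoved. I judged these by eye and did not measure them.
- **Disagreements:** The side and top cameras differed by up to about 5 mm in y on the slot's position. Most of that came from the collar's outer wall and camera offset, so I placed the holder relative to what each camera saw and then went by feel. The top camera put the bend about 5 mm closer in than it felt, so I used the felt value.

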